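# Put the mixed-up stain bottles back into their own cups

## Task

After the practical the four dropper bottles of stain were put back wrongly: each stands in another stain's cup. Put every bottle into the cup of its own colour (the colour of the stain in it, whatever the colour of its bulb), seated on the cup's floor, and let go of it. Use the spare grey cup to park a bottle on the way and leave it empty at the end; a bottle's foot is stained, so never stand one on the bench, keep them upright and lower them in rather than drop them.

Things in the scene. Friction and masses are not known exactly. Their poses are not given: they have to be found in the camera images.
- bottle_blue: Dropper bottle of blue stain: clear glass with pale blue stain, blue and white label, black collar, red rubber bulb. Loose, stands upright, about 60 g. 35 mm diameter straight body from its base to about 42 mm up, shoulder to 60 mm, collar 21 mm diameter to 72 mm, bulb 13 mm diameter to 97 mm. Origin at the centre of its base, z up along the bottle.
- bottle_pink: Dropper bottle of pink stain: pinkish-red stain, red and white label, white collar, black rubber bulb. Loose, stands upright, about 60 g. 35 mm diameter straight body from its base to about 42 mm up, shoulder to 60 mm, collar 21 mm diameter to 72 mm, bulb 13 mm diameter to 97 mm. Origin at the centre of its base, z up along the bottle.
- bottle_orange: Dropper bottle of orange stain: amber-orange stain, black collar, black rubber bulb. Loose, stands upright, about 60 g. 35 mm diameter straight body from its base to about 42 mm up, shoulder to 60 mm, collar 21 mm diameter to 72 mm, bulb 13 mm diameter to 97 mm. Origin at the centre of its base, z up along the bottle.
- bottle_green: Dropper bottle of green stain: green glass, white collar, green rubber bulb. Loose, stands upright, about 60 g. 35 mm diameter straight body from its base to about 42 mm up, shoulder to 60 mm, collar 21 mm diameter to 72 mm, bulb 13 mm diameter to 97 mm. Origin at the centre of its base, z up along the bottle.
- cup_blue: Bottle cup of solid blue plastic, the home of the blue bottle. Fixed; the 5 cups stand in a straight row, 70 mm apart, on a low aluminium channel. Round, open on top, 26 mm high; inner floor 5 mm above the origin; bore 45 mm, from 17 mm up flaring to 56 mm inside (63 outside) at the rim. Origin: centre of its underside, 4 mm above the bench; z up, y along the row, x across it.
- cup_pink: Bottle cup of solid pink plastic, the home of the pink bottle. Fixed; the 5 cups stand in a straight row, 70 mm apart, on a low aluminium channel. Round, open on top, 26 mm high; inner floor 5 mm above the origin; bore 45 mm, from 17 mm up flaring to 56 mm inside (63 outside) at the rim. Origin: centre of its underside, 4 mm above the bench; z up, y along the row, x across it.
- cup_orange: Bottle cup of solid orange plastic, the home of the orange bottle. Fixed; the 5 cups stand in a straight row, 70 mm apart, on a low aluminium channel. Round, open on top, 26 mm high; inner floor 5 mm above the origin; bore 45 mm, from 17 mm up flaring to 56 mm inside (63 outside) at the rim. Origin: centre of its underside, 4 mm above the bench; z up, y along the row, x across it.
- cup_green: Bottle cup of solid green plastic, the home of the green bottle. Fixed; the 5 cups stand in a straight row, 70 mm apart, on a low aluminium channel. Round, open on top, 26 mm high; inner floor 5 mm above the origin; bore 45 mm, from 17 mm up flaring to 56 mm inside (63 outside) at the rim. Origin: centre of its underside, 4 mm above the bench; z up, y along the row, x across it.
- cup_grey: Bottle cup of light grey plastic, the spare: no bottle's home, empty at the start. Fixed; the 5 cups stand in a straight row, 70 mm apart, on a low aluminium channel. Round, open on top, 26 mm high; inner floor 5 mm above the origin; bore 45 mm, from 17 mm up flaring to 56 mm inside (63 outside) at the rim. Origin: centre of its underside, 4 mm above the bench; z up, y along the row, x across it.
Things that resemble listed ones, but are neither listed nor needed, are in the scene too. Leave any yellow look-alike of the bottle_green alone.

How it is judged:
By the outcome, as a careful person would: the job done as asked, in the order asked, and still so for the second after the job is handed in, with the robot touching nothing.
It also fails if it takes over 128 s, if anything falls off the work surface, if the arm or the gripper's body presses on something with over 40 N, if the wrist force passes 120 N, or if a joint passes its speed limit or range.

## Robot

A 7-joint arm with a two-finger parallel gripper is mounted at the origin on a cart in front of the work surface, level with it; the furniture and walls round the work are solid. World frame = base frame: x ahead of the robot, y to its left, z up, the work surface at z = 0. Lengths are in mm, angles in rad, forces in N, time in s.
With the tool pointing down it reaches from about 400 to 900 mm from the base axis. Payload 5.6 kg.
Tool frame: the origin (TCP) lies on the centre line of the jaws, within the pads' length; the fingertips stand nose_length ahead of it and the grasp point (between the pads) lies 5 mm behind it (nose_length is the distance from the TCP to the fingertips, in mm); z points along the fingers, y is the line along which they close (so a half turn about z gives the same grasp; the last joint's range is limited). The gripper opens to 92 mm and grips with 3 to 60 N. Pads are 20 mm wide; open, the fingers measure 128 mm over their backs; the gripper's body (75 mm by 189 mm) begins 69 mm behind the grasp point.
Start: joints at [-1.264, 0.468, -0.012, 1.603, 0.006, 1.071, -0.056], TCP at [222.802, 610.629, 228.592] pointing down, gripper open.
Joint ranges: [-2.53, 2.53], [-0.31, 2.02], [-1.57, 1.55], [0.28, 2.44], [-1.29, 4.43], [0.15, 1.84], [-2.92, 2.92]. Speed limits (rad/s): [2.57, 2.57, 3.14, 3.14, 3.14, 3.14, 3.14].

## Interface

Orientations are given as a 3x3 rotation matrix whose columns are the frame's x, y, z axes.
In Python, from rig import * gives the robot as it stands. The module is installed in compiled form; this text tells all that it offers.
- The arm moves only by the shell command python3 -m jog 'ROWS' [FORCE]. ROWS is JSON, a list of rows, each an object of numbers: "wx", "wy", "wz": the turn, a rotation vector about the tool's x, y, z in degrees; "x", "y", "z": the shift along the tool's x, y, z in mm; "jaw": the finger opening in mm, from 0 to 91.9. A call has 1 to 5 rows; each row is the pose to reach, as a shift and turn from the pose commanded when the call began, along the tool's axes at that moment; what a row does not reach only later rows make up. A row lasts 1/10 s, in which the tool goes at most 50 mm and 8.59 degrees, less where a joint would pass 70% of its speed; a pose out of reach is approached as far as the arm can. A call with a gripper value outside its range is refused whole. The fingers move at their own pace and stop on an object; FORCE is the grip in N (left out, the last holds). Time passes only in rows, so rows that repeat a pose let the fingers close. It gives the time, the measured TCP pose, the force, the opening and the grip force at its end, in the units of the state.
- state(): the state, without advancing time (a new reading comes with each control period).
- get_image(name): name is "scene" or "top" or "wrist"; returns a dict with "pixels" (384x512x3 uint8, red, green, blue), "fx", "fy", "cx", "cy" (pixels), "k1" (the pictures are not rectified: a ray, as slopes to the right and down, at radius r is drawn at 1 + k1 r^2 times it, then the intrinsics apply), "R" (3x3) and "t" (3): a world point X has camera coordinates R X + t. Camera axes: x right, y down, z forward; pixel columns grow to the right and rows downward; lengths in mm; the calibration is good to about 2 mm. A picture is of the moment at which its call begins. There is no depth.
- hand_in(): hands the job in; it is judged then, once.
The state is a dict: "time_s": time; "q": joint angles; "joint_vel": joint speeds; "effort": joint torques, N m; "eef_pos": TCP position; "orientation": TCP orientation; "force": force on the tool from outside, world axes, zero at the start; "moment": the same for the moment, N m; "grip_width": finger opening in mm; "gripper_force": force on a finger pad.
Only numpy, scipy, OpenCV 4.12 (cv2) and the standard library are available. Lean on these libraries where they do the work, as an engineer would, in place of code of your own. Each camera call takes 0.05 s, during which the arm holds its last target. There are 200 camera calls.

## Working session

There is one attempt and no reset: what is moved stays moved. The work goes in short steps, Python scripts to look and compute and a shell command to move; the robot and the scene stay as the last step left them, time stands still between calls to the robot, and variables do not carry over. Pictures are saved under pics/ and viewed, at most 14 in all, crops included, and the job is handed in when it is done.

```bash
mkdir -p pics
python3 - <<'E'
from rig import *
import cv2
for n in ("scene","top"):
    g=get_image(n); cv2.imwrite(f"pics/{n}0.png",g["pixels"][:,:,::-1]); print(n,{k:v for k,v in g.items() if k!="pixels"})
s=state(); print(s)
E
```

```text
scene {'fx': 431.8121432825442, 'fy': 431.8121432825442, 'cx': 256.2143656460648, 'cy': 198.14580338315065, 'k1': -0.07778681963227775, 'R': array([[ 0.70216487, -0.7119726 ,  0.0077136 ],
       [-0.53816485, -0.53778247, -0.64897505],
       [ 0.46620069,  0.4515363 , -0.76077059]]), 't': array([-311.42021074,  295.08776455,  753.4939831 ])}
top {'fx': 365.51649615285294, 'fy': 365.51649615285294, 'cx': 253.43837472857427, 'cy': 186.1059094881856, 'k1': 0.02057903932631983, 'R': array([[-0.01472874, -0.99944192,  0.02998192],
       [-0.99956782,  0.01395441, -0.02587382],
       [ 0.025441  , -0.03035005, -0.99921551]]), 't': array([  8.59094155, 464.70035577, 896.46310437])}
{'time_s': 0.1, 'q': array([-1.26401166,  0.46832107, -0.01164462,  1.60353896,  0.0060176 ,
        1.07135832, -0.05631885]), 'joint_vel': array([-0.0018142 , -0.00195409, -0.00087239, -0.00134205,  0.00063566,
        0.00331247, -0.00126737]), 'effort': array([ 8.37282878e-04, -5.21643054e+01, -1.26998711e-02, -2.44360775e+01,
       -5.68287272e-02,  1.40351057e-02,  5.77947094e-05]), 'eef_pos': array([222.62305322, 610.15539373, 227.71177239]), 'orientation': array([[-9.39433699e-01,  3.42730408e-01, -4.39364587e-04],
       [ 3.42730671e-01,  9.39432461e-01, -1.52910695e-03],
       [-1.11318095e-04, -1.58707832e-03, -9.99998734e-01]]), 'force': array([-0.42972568, -0.05446369,  0.7095999 ]), 'moment': array([-0.08489993,  0.00427175, -0.04282887]), 'gripper_force': 0.0, 'grip_width': 92.0749510608914}
```

View pics/scene0.png

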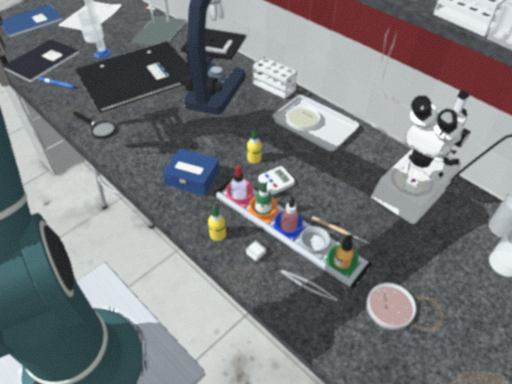

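View pics/top0.png

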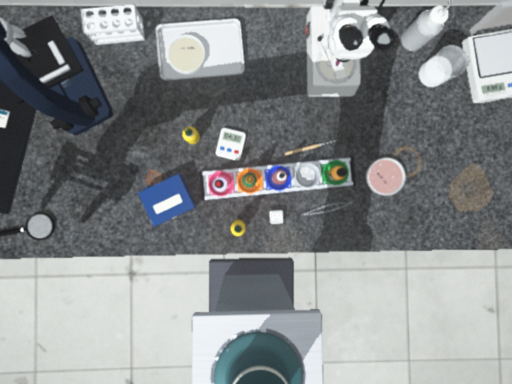

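The row, from y+ to y−, holds: pink cup with the blue bottle (top 221,183), orange cup with green (249,181), blue cup with pink (278,177), grey cup empty (307,174) and green cup with orange (336,172). The yellow look-alikes are at (191,134) and (238,228). That makes two swaps through grey.

```bash
cat > h.py <<'E'
from rig import *
import numpy as np, cv2
def ray(g,u,v):
    K=np.array([[g["fx"],0,g["cx"]],[0,g["fy"],g["cy"]],[0,0,1.]])
    p=cv2.undistortPoints(np.array([[[u,v]]],float),K,np.array([g["k1"],0,0,0,0.])).ravel()
    R,t=np.array(g["R"]),np.array(g["t"]); return -R.T@t, R.T@np.array([p[0],p[1],1])
def onz(g,u,v,z):
    c,d=ray(g,u,v); return c+d*(z-c[2])/d[2]
def pix(g,X):
    R,t=np.array(g["R"]),np.array(g["t"]); p=R@np.array(X,float)+t; s=p[:2]/p[2]
    s=s*(1+g["k1"]*(s@s)); return np.array([g["fx"]*s[0]+g["cx"],g["fy"]*s[1]+g["cy"]])
E
python3 - <<'E'
from h import *
import rig; print([n for n in dir(rig) if n[0]!='_'])
g=get_image("top"); h=cv2.cvtColor(g["pixels"],cv2.COLOR_RGB2HSV)
m0=np.zeros(h.shape[:2],np.uint8); m0[150:205,198:358]=255
for n,lo,hi in (("pink",160,177),("orange",8,20),("blue",112,128),("green",50,80)):
    m=cv2.inRange(h,(lo,110,60),(hi,255,255))&m0
    m=cv2.morphologyEx(m,cv2.MORPH_OPEN,np.ones((2,2)))
    k,l,s,c=cv2.connectedComponentsWithStats(m)
    p=cv2.findNonZero(np.uint8(np.isin(l,[i for i in range(1,k) if s[i,4]>30])*255))
    (x,y),r=cv2.minEnclosingCircle(p); print(n,len(p),x,y,r,onz(g,x,y,30))
# channel outline
m=cv2.inRange(h,(0,0,150),(180,60,255))
m=cv2.morphologyEx(m,cv2.MORPH_CLOSE,np.ones((25,25)))&m0
r=cv2.minAreaRect(max(cv2.findContours(m,0,1)[0],key=cv2.contourArea)); print(r,[onz(g,*q,6).round() for q in cv2.boxPoints(r)])
im=g["pixels"][140:260,180:370]; cv2.imwrite("pics/topz.png",cv2.resize(im,None,fx=4,fy=4,interpolation=3)[:,:,::-1])
E
```

```text
['PlanningError', 'get_image', 'hand_in', 'nose_length', 'state']
pink 281 222.0 184.5 13.313627243041992 [469.06318809  77.96381838  30.        ]
orange 452 290.4666748046875 180.0 52.6190299987793 [477.63700987 -86.85034018  30.        ]
blue 324 278.5 179.0 13.865524291992188 [480.43786442 -57.98123301  30.        ]
green 230 335.0 173.11764526367188 13.532709121704102 [ 492.82687205 -195.13816346   30.        ]
((277.5, 176.99998474121094), (158.99996948242188, 53.99999237060547), -0.0) [array([423., 139.,   6.]), array([556., 137.,   6.]), array([ 551., -257.,    6.]), array([ 417., -255.,    6.])]
```

View pics/topz.png

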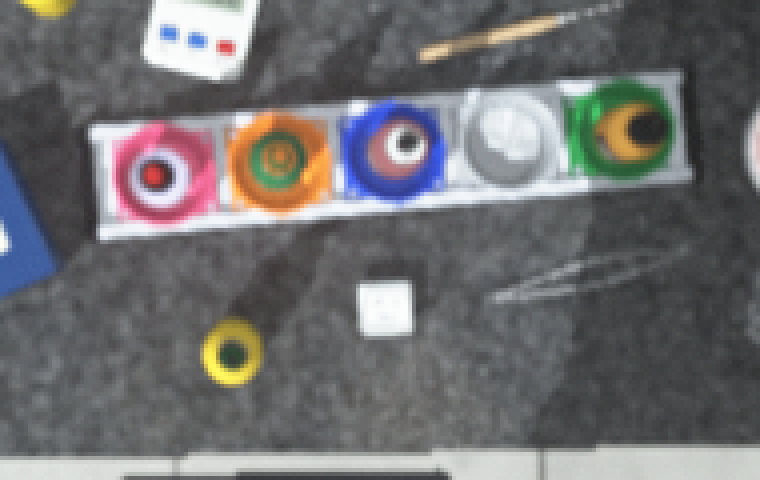

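```bash
python3 - <<'E'
from h import *
import rig; print("nose",rig.nose_length)
g=get_image("top")
f=lambda x,y:(180+(x+.5)/4-.5,140+(y+.5)/4-.5)
P=np.array([onz(g,*f(*p),30)[:2] for p in ((166,173),(281,160),(394,149),(509,136),(622,127))])
print(P.round(1), np.linalg.norm(np.diff(P,axis=0),axis=1))
d=P[4]-P[0]; d/=np.linalg.norm(d); c=P.mean(0); Q=np.array([c+d*70*(i-2) for i in range(5)]); print(Q.round(1),d,np.degrees(np.arctan2(d[0],-d[1])))
for n,p in (("blue",(155,175)),("green",(277,158)),("pink",(404,142)),("orange",(648,130))): print(n,onz(g,*f(*p),104).round(1))
print(onz(g,*f(232,353),90))
E
python3 -m jog '[{"wz":0}]' 20
```

```text
nose 14.0
[[ 473.    80. ]
 [ 479.9   11. ]
 [ 485.6  -57.2]
 [ 492.5 -126.8]
 [ 497.  -195.5]] [69.3559998  68.3910307  70.02822093 68.83241413]
[[ 473.4   81.8]
 [ 479.5   12. ]
 [ 485.6  -57.7]
 [ 491.7 -127.4]
 [ 497.8 -197.2]] [ 0.0869709  -0.99621085] 4.9893690034446445
blue [469.3  81.8 104. ]
green [477.8  14.7 104. ]
pink [485.7 -55.5 104. ]
orange [ 490.5 -191.   104. ]
[370.0345008   41.09775138  90.        ]$[0]: bad value
```

```bash
python3 -m jog '[{"x":-35,"y":-35},{"x":-70,"y":-70},{"x":-105,"y":-105},{"x":-140,"y":-140},{"x":-170,"y":-170}]' 20
```

```text
$[0]: bad value
```

```bash
python3 -m jog '[{"wx":0,"wy":0,"wz":0,"x":-35,"y":-35,"z":0,"jaw":91},{"wx":0,"wy":0,"wz":0,"x":-70,"y":-70,"z":0,"jaw":91}]' 20;python3 -m jog -h | head -30
```

```text
time_s: 0.4
eef_pos: [264.0, 520.3, 227.7]
orientation: [[-0.94, 0.34, -0.0], [0.34, 0.94, -0.001], [0.0, -0.001, -1.0]]
force: [2.1, -1.0, 0.5]
grip_width: 90.9
gripper_force: 0.0invalid input: not JSON, or not a number
```

```bash
python3 -m jog '[{"wx":0,"wy":0,"wz":0,"x":-35,"y":-35,"z":0,"jaw":91},{"wx":0,"wy":0,"wz":8,"x":-70,"y":-70,"z":0,"jaw":91},{"wx":0,"wy":0,"wz":16,"x":-105,"y":-105,"z":0,"jaw":91},{"wx":0,"wy":0,"wz":24,"x":-140,"y":-140,"z":0,"jaw":91},{"wx":0,"wy":0,"wz":32,"x":-175,"y":-175,"z":0,"jaw":91}]' 20
cat >> h.py <<'E'
def go(x,y,z,yaw):   # yaw: deg of tool y from world x
    s=state(); R=s["orientation"]; d=R.T@(np.array([x,y,z])-s["eef_pos"])
    a=np.degrees(np.arctan2(R[1,1],R[0,1])); print("tool d",d.round(1),"wz",round(a-yaw,1),"t",s["time_s"],"tilt",R[:,2].round(3),"q",np.round(s["q"],2))
E
python3 -c "
from h import *
go(470,82,170,5)"
```

```text
time_s: 0.9
eef_pos: [369.4, 294.6, 228.7]
orientation: [[-0.611, 0.792, 0.0], [0.792, 0.611, 0.0], [0.0, 0.0, -1.0]]
force: [0.8, 0.4, 0.3]
grip_width: 91.4
gripper_force: 0.0
tool d [-229.7  -50.2   58.7] wz 32.6 t 0.9 tilt [ 0.  0. -1.] q [-0.92  0.16  0.2   2.03 -0.04  0.95 -0.05]
```

```bash
python3 -m jog '[{"wx":0,"wy":0,"wz":8,"x":-45,"y":-10,"z":0,"jaw":91},{"wx":0,"wy":0,"wz":16,"x":-90,"y":-20,"z":0,"jaw":91},{"wx":0,"wy":0,"wz":24,"x":-135,"y":-30,"z":0,"jaw":91},{"wx":0,"wy":0,"wz":32,"x":-180,"y":-40,"z":0,"jaw":91},{"wx":0,"wy":0,"wz":32.6,"x":-225,"y":-50,"z":10,"jaw":91}]' 20
python3 -m jog '[{"wx":0,"wy":0,"wz":0,"x":3,"y":0,"z":20,"jaw":91},{"wx":0,"wy":0,"wz":0,"x":3,"y":0,"z":48,"jaw":91},{"wx":0,"wy":0,"wz":0,"x":3,"y":0,"z":48,"jaw":91}]' 20
python3 -c "
from h import *
go(470,82,48,5)
g=get_image('wrist');cv2.imwrite('pics/w1.png',g['pixels'][:,:,::-1])
for n in ('wrist',):
  print(pix(g,[473.4,81.8,30]))"
```

```text
time_s: 1.4
eef_pos: [469.3, 86.9, 219.7]
orientation: [[-0.09, 0.996, 0.003], [0.996, 0.09, 0.002], [0.001, 0.003, -1.0]]
force: [0.2, 0.8, -0.2]
grip_width: 91.1
gripper_force: 0.0
time_s: 1.7
eef_pos: [465.4, 90.4, 168.0]
orientation: [[-0.093, 0.996, -0.006], [0.996, 0.093, -0.002], [-0.002, -0.006, -1.0]]
force: [-0.8, 0.2, 0.0]
grip_width: 91.5
gripper_force: 0.0
tool d [ -8.6   4.6 120. ] wz 0.3 t 1.7 tilt [-0.006 -0.002 -1.   ] q [-0.63  0.26  0.42  2.1  -0.14  0.82 -0.03]
[263.2226007  194.34230208]
```

View pics/w1.png

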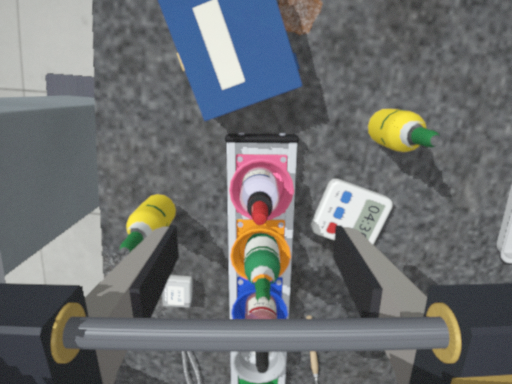

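The wrist view shows the pink rim around (262,188) with the blue bottle in it, orange at (261,254), and clear space for both fingers. I'll refine the row from this view.

```bash
cat >> h.py <<'E'
def rim(g,lo,hi,box,z=30,s=110):
    h=cv2.cvtColor(g["pixels"],cv2.COLOR_RGB2HSV); m=cv2.inRange(h,(lo,s,60),(hi,255,255)); m0=np.zeros_like(m); x0,y0,x1,y1=box; m0[y0:y1,x0:x1]=255
    c=max(cv2.findContours(cv2.morphologyEx(m&m0,cv2.MORPH_CLOSE,np.ones((5,5))),0,1)[0],key=cv2.contourArea)
    # hull cast on rim plane, fit circle
    P=np.array([onz(g,*q[0],z)[:2] for q in cv2.convexHull(c)]).astype(np.float32)
    return cv2.minEnclosingCircle(P), cv2.boundingRect(c)
E
python3 - <<'E'
from h import *
g=get_image("wrist")
print(rim(g,155,178,(220,130,305,235)))
print(rim(g,8,20,(220,200,305,300)))
go(470,82,48,5)
# bulb axis: bulb tip & base points
for p in ((260,186),(261,218)): print(onz(g,*p,104),onz(g,*p,70))
t=get_image("top")
print(rim(t,155,178,(205,165,240,200)),rim(t,8,20,(235,165,265,196)))
E
```

```text
(((469.84710693359375, 91.21668243408203), 35.84355545043945), (229, 155, 62, 65))
(((475.869384765625, 25.269567489624023), 37.848480224609375), (229, 219, 60, 60))
tool d [ -9.4   1.7 122.8] wz 0.4 t 1.8 tilt [-0.001 -0.001 -1.   ] q [-0.63  0.26  0.42  2.09 -0.14  0.82 -0.03]
[468.23598987 111.0926881  104.        ] [469.55529464 101.32587014  70.        ]
[471.34304073  86.91538881 104.        ] [473.14416634  73.39931564  70.        ]Traceback (most recent call last):
  File "<stdin>", line 9, in <module>
  File "h.py", line 17, in rim
    c=max(cv2.findContours(cv2.morphologyEx(m&m0,cv2.MORPH_CLOSE,np.ones((5,5))),0,1)[0],key=cv2.contourArea)
ValueError: max() iterable argument is empty
```

Run:
```python
from h import *
g=get_image("wrist"); im=g["pixels"][130:310,200:320]
cv2.imwrite("pics/w2.png",cv2.resize(im,None,fx=3.3333,fy=3.3333,interpolation=3)[:,:,::-1])
print(pix(g,[473.4,86,30]),pix(g,[473.4,86,106]), -g["R"].T@g["t"])
```

```text
[259.61755739 190.24585337] [261.04310861 220.2934023 ] [460.62018926 174.48599923 325.15651124]
```

View pics/w2.png

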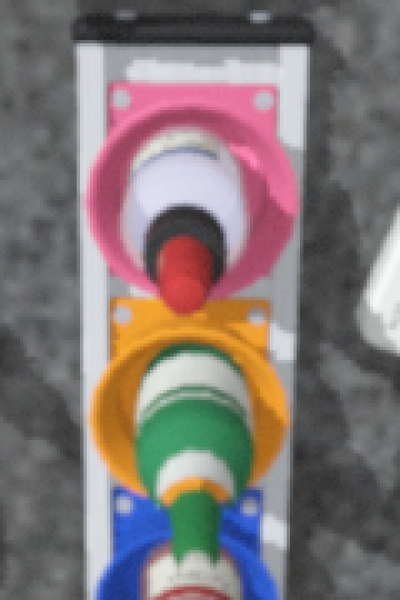

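Run:
```python
from h import *
g=get_image("wrist")
for p,z in (((257.6,190),30),((257,255.4),30),((255.8,216.4),104)): print(onz(g,*p,z))
go(471,84.5,48,5)
s=get_image("scene"); im=s["pixels"][150:290,205:375]; cv2.imwrite("pics/s1.png",cv2.resize(im,None,fx=4,fy=4,interpolation=3)[:,:,::-1])
```

```text
[471.85524958  86.18916903  30.        ]
[477.97620774  16.50141405  30.        ]
[469.70479765  87.96249259 104.        ]
tool d [ -7.6   1.6 123.8] wz 0.4 t 1.95 tilt [ 0.002  0.001 -1.   ] q [-0.63  0.26  0.42  2.09 -0.14  0.82 -0.03]
```

View pics/s1.png

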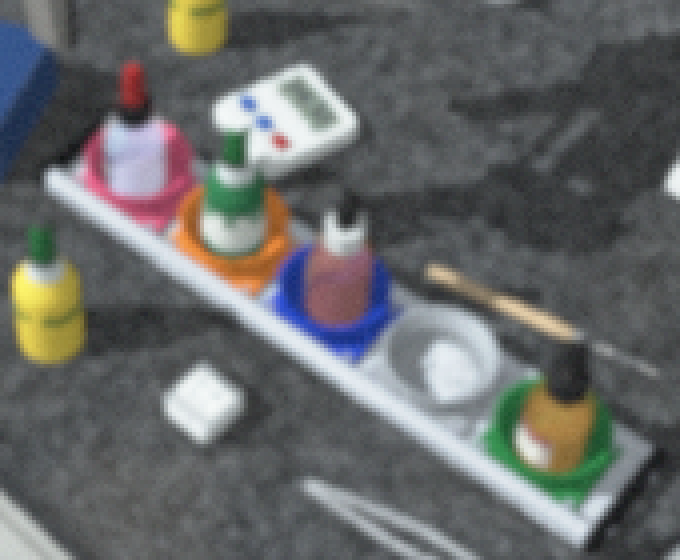

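Assignments are confirmed, but there is a white patch in the grey cup (crop 443,370). It could be sunlight or an object, so I'll look from above.

```bash
python3 -m jog '[{"wx":0,"wy":0,"wz":0,"x":-40,"y":0,"z":0,"jaw":91},{"wx":0,"wy":0,"wz":0,"x":-85,"y":0,"z":0,"jaw":91},{"wx":0,"wy":0,"wz":0,"x":-130,"y":0,"z":0,"jaw":91},{"wx":0,"wy":0,"wz":0,"x":-175,"y":0,"z":0,"jaw":91},{"wx":0,"wy":0,"wz":0,"x":-215,"y":0,"z":0,"jaw":91}]' 20
python3 -m jog '[{"wx":0,"wy":0,"wz":0.4,"x":0,"y":0,"z":0,"jaw":91},{"wx":0,"wy":0,"wz":0.4,"x":0,"y":0,"z":0,"jaw":91}]' 20
python3 - <<'E'
from h import *
g=get_image("wrist"); im=g["pixels"][70:320,170:350]
cv2.imwrite("pics/w3.png",cv2.resize(im,None,fx=2.4,fy=2.4,interpolation=3)[:,:,::-1])
go(490,-126,170,5)
for i in range(5): print(pix(g,[472.5+6.1*i,84-69.7*i,30]))
E
```

```text
time_s: 2.5
eef_pos: [488.3, -124.8, 171.8]
orientation: [[-0.093, 0.996, 0.002], [0.996, 0.093, -0.0], [-0.0, 0.002, -1.0]]
force: [0.4, 0.7, -0.1]
grip_width: 90.5
gripper_force: 0.0
time_s: 2.7
eef_pos: [488.0, -123.3, 171.2]
orientation: [[-0.084, 0.996, 0.001], [0.996, 0.084, 0.0], [0.0, 0.001, -1.0]]
force: [-1.0, 0.1, -1.0]
grip_width: 91.3
gripper_force: 0.0
tool d [-4.2  1.7  1. ] wz -0.0 t 2.75 tilt [ 0.001  0.001 -1.   ] q [-0.26  0.31  0.52  2.04 -0.21  0.84  0.47]
[257.21543856 -67.03146696]
[257.31908022  26.40230634]
[257.39323269 111.15115765]
[257.44543814 186.34288568]
[257.48120407 252.30932082]
```

View pics/w3.png

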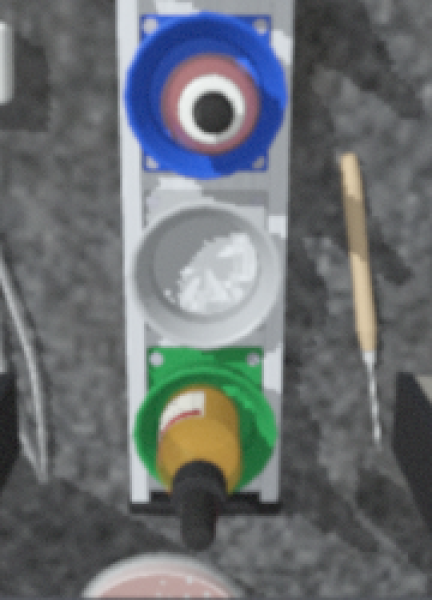

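Run:
```python
from h import *
w=get_image("wrist");t=get_image("top");s=get_image("scene")
fw=lambda x,y:(170+(x+.5)/2.4-.5,70+(y+.5)/2.4-.5); ft=lambda x,y:(180+(x+.5)/4-.5,140+(y+.5)/4-.5); fs=lambda x,y:(205+(x+.5)/4-.5,150+(y+.5)/4-.5)
for z in (9,20,30): print("patch",z,onz(w,*fw(210,272),z)[:2],onz(t,*ft(503,123),z)[:2],onz(s,*fs(443,370),z)[:2])
for n,p in (("pink",(139,167)),("orange",(235,235)),("blue",(334,295)),("grey",(442,355)),("green",(550,432))): print(n,onz(s,*fs(*p),30)[:2])
for n,p in (("blue",(205.5,95)),("grey",(206.5,273.5)),("green",(206,431))): print("w",n,onz(w,*fw(*p),30)[:2])
print("bulbs wrist pink,orange",onz(w,*fw(213,113),106)[:2],onz(w,*fw(198,525),104)[:2])
for n,p in (("blue",(132,68)),("green",(234,136)),("pink",(348,197)),("orange",(570,350))): print("bulb s",n,onz(s,*fs(*p),104)[:2])
```

```text
patch 9 [ 490.8590036  -126.21744828] [ 501.80424977 -127.00612762] [ 492.19541654 -128.92632803]
patch 20 [ 490.51649672 -123.18100057] [ 501.06989558 -125.09247208] [ 485.43414831 -132.9066665 ]
patch 30 [ 490.20512682 -120.42059355] [ 500.40230086 -123.35278524] [ 479.28754082 -136.52515603]
pink [465.25830416  75.54688088]
orange [467.99176791   2.33928848]
blue [475.66142281 -63.89938824]
grey [ 486.24718252 -130.09005553]
green [ 488.14821679 -199.39026482]
w blue [482.47074746 -52.56651016]
w grey [ 488.87874458 -121.15542382]
w green [ 494.72872955 -190.0381505 ]
bulbs wrist pink,orange [484.59743902 -53.76081191] [ 491.67693668 -186.80652828]
bulb s blue [467.78800194  81.27925486]
bulb s green [470.97445911   8.03074154]
bulb s pink [481.71687944 -61.58733794]
bulb s orange [ 484.95082075 -198.73212105]
```

The patch lies consistently on the floor plane, so it is only sunlight and grey is empty. Next is the blue bottle.

```bash
python3 -m jog '[{"wx":0,"wy":0,"wz":0,"x":40,"y":0,"z":0,"jaw":91},{"wx":0,"wy":0,"wz":0,"x":85,"y":0,"z":0,"jaw":91},{"wx":0,"wy":0,"wz":0,"x":130,"y":0,"z":0,"jaw":91},{"wx":0,"wy":0,"wz":0,"x":175,"y":0,"z":0,"jaw":91},{"wx":0,"wy":0,"wz":0,"x":207,"y":0,"z":0,"jaw":91}]' 20
python3 -m jog '[{"wx":0,"wy":0,"wz":0,"x":0,"y":0,"z":0,"jaw":91},{"wx":0,"wy":0,"wz":0,"x":0,"y":0,"z":0,"jaw":91}]' 20
python3 -c "
from h import *
go(470.5,84.5,48,5)"
```

```text
time_s: 3.4
eef_pos: [468.8, 87.9, 170.8]
orientation: [[-0.092, 0.996, 0.0], [0.996, 0.092, 0.001], [0.001, 0.0, -1.0]]
force: [0.9, -0.2, -0.7]
grip_width: 91.0
gripper_force: 0.0
time_s: 3.6
eef_pos: [469.5, 84.8, 170.7]
orientation: [[-0.09, 0.996, 0.0], [0.996, 0.09, 0.0], [0.0, 0.0, -1.0]]
force: [-0.2, 0.4, -0.4]
grip_width: 91.2
gripper_force: 0.0
tool d [ -0.4   1.  122.7] wz 0.2 t 3.6 tilt [ 0.  0. -1.] q [-0.62  0.26  0.43  2.09 -0.15  0.82 -0.01]
```

```bash
python3 -m jog '[{"wx":0,"wy":0,"wz":0,"x":0,"y":1,"z":35,"jaw":91},{"wx":0,"wy":0,"wz":0,"x":0,"y":1,"z":70,"jaw":91},{"wx":0,"wy":0,"wz":0,"x":0,"y":1,"z":100,"jaw":80},{"wx":0,"wy":0,"wz":0,"x":0,"y":1,"z":122,"jaw":70},{"wx":0,"wy":0,"wz":0,"x":0,"y":1,"z":122,"jaw":60}]' 12
python3 -m jog '[{"wx":0,"wy":0,"wz":0,"x":0,"y":0,"z":0,"jaw":44},{"wx":0,"wy":0,"wz":0,"x":0,"y":0,"z":0,"jaw":38},{"wx":0,"wy":0,"wz":0,"x":0,"y":0,"z":0,"jaw":30},{"wx":0,"wy":0,"wz":0,"x":0,"y":0,"z":0,"jaw":25},{"wx":0,"wy":0,"wz":0,"x":0,"y":0,"z":0,"jaw":25}]' 15
python3 -m jog '[{"wx":0,"wy":0,"wz":0,"x":0,"y":0,"z":0,"jaw":25},{"wx":0,"wy":0,"wz":0,"x":0,"y":0,"z":0,"jaw":25}]' 15
python3 -c "
from h import *
go(470.5,84.5,48,5);print(state()['force'])"
```

```text
time_s: 4.1
eef_pos: [468.9, 81.6, 46.4]
orientation: [[-0.084, 0.996, -0.005], [0.996, 0.084, -0.002], [-0.002, -0.005, -1.0]]
force: [-0.7, 0.5, -0.4]
grip_width: 68.9
gripper_force: 0.0
time_s: 4.6
eef_pos: [471.2, 83.9, 49.4]
orientation: [[-0.087, 0.996, 0.001], [0.996, 0.087, 0.001], [0.001, 0.001, -1.0]]
force: [-1.1, 0.1, 5.2]
grip_width: 33.9
gripper_force: 15.0
time_s: 4.8
eef_pos: [471.2, 83.9, 49.3]
orientation: [[-0.087, 0.996, 0.001], [0.996, 0.087, 0.001], [0.001, 0.001, -1.0]]
force: [-2.0, 0.4, 6.3]
grip_width: 33.8
gripper_force: 15.0
tool d [ 0.7 -0.6  1.3] wz -0.0 t 4.8 tilt [ 0.001  0.001 -1.   ] q [-0.53  0.48  0.34  2.15 -0.3   0.55  0.12]
[-1.98355993  0.40538883  6.30454979]
```

```bash
python3 -m jog '[{"wx":0,"wy":0,"wz":0,"x":0,"y":0,"z":-10,"jaw":25},{"wx":0,"wy":0,"wz":0,"x":0,"y":0,"z":-30,"jaw":25},{"wx":0,"wy":0,"wz":0,"x":0,"y":0,"z":-60,"jaw":25},{"wx":0,"wy":0,"wz":0,"x":0,"y":0,"z":-95,"jaw":25},{"wx":0,"wy":0,"wz":0,"x":0,"y":0,"z":-122,"jaw":25}]' 15
python3 - <<'E'
from h import *
g=get_image("wrist"); s=get_image("scene")
a=cv2.resize(g["pixels"],(480,360)); b=cv2.resize(s["pixels"][100:290,205:375],(320,358)); b=cv2.copyMakeBorder(b,0,2,0,0,0)
cv2.imwrite("pics/c1.png",np.hstack([a,b])[:,:,::-1]); print(state()["force"])
E
```

```text
time_s: 5.3
eef_pos: [471.1, 83.4, 172.8]
orientation: [[-0.086, 0.996, 0.002], [0.996, 0.086, 0.0], [0.0, 0.002, -1.0]]
force: [-0.7, -0.2, -0.7]
grip_width: 34.3
gripper_force: 15.0
[ 0.08276808  0.06068786 -1.76863188]
```

View pics/c1.png

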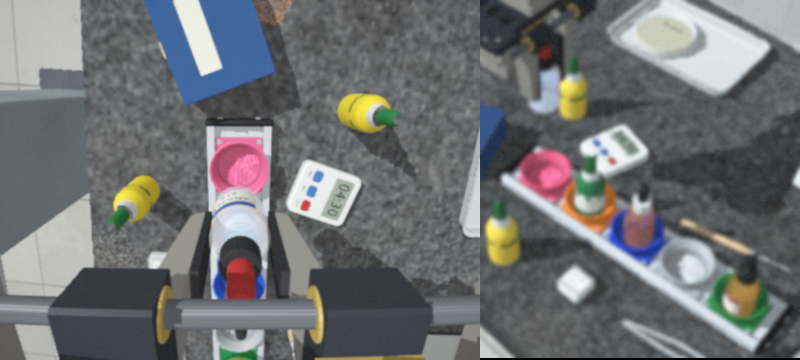

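```bash
python3 -m jog '[{"wx":0,"wy":0,"wz":0,"x":-30,"y":0,"z":0,"jaw":25},{"wx":0,"wy":0,"wz":0,"x":-75,"y":0,"z":0,"jaw":25},{"wx":0,"wy":0,"wz":0,"x":-120,"y":0,"z":0,"jaw":25},{"wx":0,"wy":0,"wz":0,"x":-165,"y":0,"z":0,"jaw":25},{"wx":0,"wy":0,"wz":0,"x":-195,"y":0,"z":0,"jaw":25}]' 15
python3 -m jog '[{"wx":0,"wy":0,"wz":0,"x":-15,"y":0,"z":0,"jaw":25},{"wx":0,"wy":0,"wz":0,"x":-15,"y":0,"z":0,"jaw":25},{"wx":0,"wy":0,"wz":0,"x":-15,"y":0,"z":0,"jaw":25}]' 15
python3 -m jog '[{"wx":0,"wy":0,"wz":0,"x":0,"y":0,"z":30,"jaw":25},{"wx":0,"wy":0,"wz":0,"x":0,"y":0,"z":60,"jaw":25},{"wx":0,"wy":0,"wz":0,"x":0,"y":0,"z":80,"jaw":25},{"wx":0,"wy":0,"wz":0,"x":0,"y":0,"z":90,"jaw":25},{"wx":0,"wy":0,"wz":0,"x":0,"y":0,"z":90,"jaw":25}]' 15
python3 - <<'E'
from h import *
go(471.2+.087*210,83.9-209.2,49.5,5)
E
```

```text
time_s: 5.9
eef_pos: [486.9, -114.0, 170.2]
orientation: [[-0.084, 0.997, -0.001], [0.997, 0.084, -0.001], [-0.001, -0.001, -1.0]]
force: [1.0, -0.0, -0.8]
grip_width: 33.9
gripper_force: 15.0
time_s: 6.2
eef_pos: [488.4, -125.0, 170.0]
orientation: [[-0.086, 0.996, -0.001], [0.996, 0.086, 0.001], [0.001, -0.001, -1.0]]
force: [-0.2, 0.7, 0.0]
grip_width: 33.8
gripper_force: 15.0
time_s: 6.7
eef_pos: [488.1, -124.3, 79.4]
orientation: [[-0.088, 0.996, -0.003], [0.996, 0.088, 0.001], [0.001, -0.003, -1.0]]
force: [0.3, -0.2, -0.4]
grip_width: 33.8
gripper_force: 15.0
tool d [-1.2  1.3 29.9] wz 0.1 t 6.7 tilt [-0.003  0.001 -1.   ] q [-0.19  0.47  0.46  2.09 -0.34  0.66  0.59]
```

```bash
python3 -m jog '[{"wx":0,"wy":0,"wz":0,"x":-1,"y":1,"z":10,"jaw":25},{"wx":0,"wy":0,"wz":0,"x":-1,"y":1,"z":18,"jaw":25},{"wx":0,"wy":0,"wz":0,"x":-1,"y":1,"z":24,"jaw":25},{"wx":0,"wy":0,"wz":0,"x":-1,"y":1,"z":27,"jaw":25},{"wx":0,"wy":0,"wz":0,"x":-1,"y":1,"z":27,"jaw":25}]' 15
python3 -m jog '[{"wx":0,"wy":0,"wz":0,"x":0,"y":0,"z":1,"jaw":25},{"wx":0,"wy":0,"wz":0,"x":0,"y":0,"z":2,"jaw":25},{"wx":0,"wy":0,"wz":0,"x":0,"y":0,"z":3,"jaw":25},{"wx":0,"wy":0,"wz":0,"x":0,"y":0,"z":3,"jaw":25}]' 15
```

```text
time_s: 7.2
eef_pos: [489.8, -126.6, 53.3]
orientation: [[-0.086, 0.996, -0.001], [0.996, 0.086, 0.0], [0.0, -0.001, -1.0]]
force: [0.0, 0.8, -0.2]
grip_width: 34.3
gripper_force: 15.0
time_s: 7.6
eef_pos: [490.1, -126.5, 50.6]
orientation: [[-0.086, 0.996, 0.0], [0.996, 0.086, 0.0], [0.0, 0.0, -1.0]]
force: [0.4, 0.0, -1.1]
grip_width: 33.8
gripper_force: 15.0
```

```bash
python3 -m jog '[{"wx":0,"wy":0,"wz":0,"x":0,"y":0,"z":1,"jaw":25},{"wx":0,"wy":0,"wz":0,"x":0,"y":0,"z":1,"jaw":25},{"wx":0,"wy":0,"wz":0,"x":0,"y":0,"z":1,"jaw":25}]' 15
python3 -m jog '[{"wx":0,"wy":0,"wz":0,"x":0,"y":0,"z":1,"jaw":25},{"wx":0,"wy":0,"wz":0,"x":0,"y":0,"z":1,"jaw":25},{"wx":0,"wy":0,"wz":0,"x":0,"y":0,"z":1,"jaw":25}]' 15
```

```text
time_s: 7.9
eef_pos: [490.0, -126.6, 49.6]
orientation: [[-0.086, 0.996, -0.0], [0.996, 0.086, 0.0], [0.0, -0.0, -1.0]]
force: [0.2, 0.2, -0.6]
grip_width: 34.1
gripper_force: 15.0
time_s: 8.2
eef_pos: [490.2, -126.6, 49.4]
orientation: [[-0.086, 0.996, 0.0], [0.996, 0.086, 0.001], [0.001, 0.0, -1.0]]
force: [-2.1, 1.3, 8.0]
grip_width: 34.2
gripper_force: 15.0
```

```bash
python3 -m jog '[{"wx":0,"wy":0,"wz":0,"x":0,"y":0,"z":-0.5,"jaw":45},{"wx":0,"wy":0,"wz":0,"x":0,"y":0,"z":-0.5,"jaw":70},{"wx":0,"wy":0,"wz":0,"x":0,"y":0,"z":-0.5,"jaw":91},{"wx":0,"wy":0,"wz":0,"x":0,"y":0,"z":-0.5,"jaw":91},{"wx":0,"wy":0,"wz":0,"x":0,"y":0,"z":-15,"jaw":91}]' 15
python3 -m jog '[{"wx":0,"wy":0,"wz":0,"x":0,"y":0,"z":-40,"jaw":91},{"wx":0,"wy":0,"wz":0,"x":0,"y":0,"z":-80,"jaw":91},{"wx":0,"wy":0,"wz":0,"x":20,"y":0,"z":-106,"jaw":91},{"wx":0,"wy":0,"wz":0,"x":55,"y":0,"z":-106,"jaw":91},{"wx":0,"wy":0,"wz":0,"x":70,"y":0,"z":-106,"jaw":91}]' 15
python3 -m jog '[{"wx":0,"wy":0,"wz":0,"x":0,"y":0,"z":0,"jaw":91},{"wx":0,"wy":0,"wz":0,"x":0,"y":0,"z":0,"jaw":91}]' 15
python3 - <<'E'
from h import *
go(484,-56,49.5,5)
E
```

```text
time_s: 8.7
eef_pos: [488.7, -126.3, 62.7]
orientation: [[-0.086, 0.996, -0.004], [0.996, 0.086, 0.0], [0.001, -0.004, -1.0]]
force: [0.2, 0.6, -0.5]
grip_width: 71.7
gripper_force: 0.0
time_s: 9.2
eef_pos: [484.4, -54.3, 171.5]
orientation: [[-0.089, 0.996, 0.003], [0.996, 0.089, 0.002], [0.002, 0.003, -1.0]]
force: [-0.4, -0.4, 0.1]
grip_width: 91.2
gripper_force: 0.0
time_s: 9.4
eef_pos: [484.1, -57.4, 170.2]
orientation: [[-0.087, 0.996, 0.001], [0.996, 0.087, -0.0], [-0.0, 0.001, -1.0]]
force: [0.6, -0.0, 0.3]
grip_width: 91.3
gripper_force: 0.0
tool d [ 1.400e+00 -1.000e-01  1.207e+02] wz -0.0 t 9.4 tilt [ 0.001 -0.    -1.   ] q [-0.4   0.29  0.53  2.07 -0.2   0.83  0.33]
```

Pink bottle: descend, grip and lift, then move two cups (+140) to the pink cup.

```bash
python3 -m jog '[{"wx":0,"wy":0,"wz":0,"x":0,"y":0,"z":35,"jaw":91},{"wx":0,"wy":0,"wz":0,"x":0,"y":0,"z":70,"jaw":91},{"wx":0,"wy":0,"wz":0,"x":0,"y":0,"z":100,"jaw":80},{"wx":0,"wy":0,"wz":0,"x":0,"y":0,"z":120.5,"jaw":70},{"wx":0,"wy":0,"wz":0,"x":0,"y":0,"z":120.5,"jaw":60}]' 15
python3 -m jog '[{"wx":0,"wy":0,"wz":0,"x":0,"y":0,"z":0,"jaw":44},{"wx":0,"wy":0,"wz":0,"x":0,"y":0,"z":0,"jaw":38},{"wx":0,"wy":0,"wz":0,"x":0,"y":0,"z":0,"jaw":30},{"wx":0,"wy":0,"wz":0,"x":0,"y":0,"z":0,"jaw":25},{"wx":0,"wy":0,"wz":0,"x":0,"y":0,"z":0,"jaw":25}]' 15
python3 -m jog '[{"wx":0,"wy":0,"wz":0,"x":0,"y":0,"z":0,"jaw":25},{"wx":0,"wy":0,"wz":0,"x":0,"y":0,"z":0,"jaw":25}]' 15
python3 -m jog '[{"wx":0,"wy":0,"wz":0,"x":0,"y":0,"z":-10,"jaw":25},{"wx":0,"wy":0,"wz":0,"x":0,"y":0,"z":-30,"jaw":25},{"wx":0,"wy":0,"wz":0,"x":0,"y":0,"z":-60,"jaw":25},{"wx":0,"wy":0,"wz":0,"x":0,"y":0,"z":-95,"jaw":25},{"wx":0,"wy":0,"wz":0,"x":0,"y":0,"z":-120,"jaw":25}]' 15
python3 -m jog '[{"wx":0,"wy":0,"wz":0,"x":30,"y":0,"z":0,"jaw":25},{"wx":0,"wy":0,"wz":0,"x":70,"y":0,"z":0,"jaw":25},{"wx":0,"wy":0,"wz":0,"x":110,"y":0,"z":0,"jaw":25},{"wx":0,"wy":0,"wz":0,"x":140,"y":0,"z":0,"jaw":25},{"wx":0,"wy":0,"wz":0,"x":140,"y":0,"z":0,"jaw":25}]' 15
python3 -m jog '[{"wx":0,"wy":0,"wz":0,"x":0,"y":0,"z":0,"jaw":25},{"wx":0,"wy":0,"wz":0,"x":0,"y":0,"z":0,"jaw":25}]' 15
python3 - <<'E'
from h import *
go(471.8,83.5,49.5,5)
E
```

```text
time_s: 9.9
eef_pos: [481.9, -58.6, 46.8]
orientation: [[-0.084, 0.996, -0.005], [0.996, 0.084, -0.001], [-0.001, -0.006, -1.0]]
force: [0.1, 0.5, -0.3]
grip_width: 69.4
gripper_force: 0.0
time_s: 10.4
eef_pos: [484.5, -56.7, 49.9]
orientation: [[-0.087, 0.996, 0.001], [0.996, 0.087, 0.0], [0.0, 0.001, -1.0]]
force: [-1.0, -0.3, 5.6]
grip_width: 34.2
gripper_force: 15.0
time_s: 10.6
eef_pos: [484.5, -56.8, 49.9]
orientation: [[-0.087, 0.996, 0.001], [0.996, 0.087, 0.0], [0.0, 0.001, -1.0]]
force: [-0.8, 0.4, 6.7]
grip_width: 34.1
gripper_force: 15.0
time_s: 11.1
eef_pos: [484.3, -57.0, 171.4]
orientation: [[-0.086, 0.996, 0.002], [0.996, 0.086, 0.0], [-0.0, 0.002, -1.0]]
force: [0.8, 0.0, -2.3]
grip_width: 34.3
gripper_force: 15.0
time_s: 11.6
eef_pos: [471.2, 87.1, 169.4]
orientation: [[-0.094, 0.996, -0.0], [0.996, 0.094, 0.002], [0.002, -0.0, -1.0]]
force: [-0.1, -0.4, -1.6]
grip_width: 34.2
gripper_force: 15.0
time_s: 11.8
eef_pos: [472.0, 81.4, 169.3]
orientation: [[-0.085, 0.996, 0.0], [0.996, 0.085, -0.0], [-0.0, 0.0, -1.0]]
force: [0.0, 0.6, -0.9]
grip_width: 34.4
gripper_force: 15.0
tool d [  2.1   0.  119.8] wz -0.1 t 11.8 tilt [ 0. -0. -1.] q [-0.66  0.27  0.49  2.09 -0.17  0.82  0.01]
```

```bash
python3 -m jog '[{"wx":0,"wy":0,"wz":0,"x":1,"y":0,"z":30,"jaw":25},{"wx":0,"wy":0,"wz":0,"x":1,"y":0,"z":60,"jaw":25},{"wx":0,"wy":0,"wz":0,"x":1,"y":0,"z":80,"jaw":25},{"wx":0,"wy":0,"wz":0,"x":1,"y":0,"z":90,"jaw":25},{"wx":0,"wy":0,"wz":0,"x":1,"y":0,"z":90,"jaw":25}]' 15
python3 -m jog '[{"wx":0,"wy":0,"wz":0,"x":0,"y":0,"z":9,"jaw":25},{"wx":0,"wy":0,"wz":0,"x":0,"y":0,"z":17,"jaw":25},{"wx":0,"wy":0,"wz":0,"x":0,"y":0,"z":23,"jaw":25},{"wx":0,"wy":0,"wz":0,"x":0,"y":0,"z":27,"jaw":25},{"wx":0,"wy":0,"wz":0,"x":0,"y":0,"z":28,"jaw":25}]' 15
python3 -m jog '[{"wx":0,"wy":0,"wz":0,"x":0,"y":0,"z":0.5,"jaw":25},{"wx":0,"wy":0,"wz":0,"x":0,"y":0,"z":1,"jaw":25},{"wx":0,"wy":0,"wz":0,"x":0,"y":0,"z":1,"jaw":25},{"wx":0,"wy":0,"wz":0,"x":0,"y":0,"z":1,"jaw":25}]' 15
python3 -m jog '[{"wx":0,"wy":0,"wz":0,"x":0,"y":0,"z":0.5,"jaw":25},{"wx":0,"wy":0,"wz":0,"x":0,"y":0,"z":0.5,"jaw":25},{"wx":0,"wy":0,"wz":0,"x":0,"y":0,"z":0.5,"jaw":25}]' 15
```

```text
time_s: 12.3
eef_pos: [471.3, 82.3, 78.2]
orientation: [[-0.084, 0.996, -0.002], [0.996, 0.084, -0.001], [-0.001, -0.002, -1.0]]
force: [-1.1, -0.1, -1.2]
grip_width: 34.7
gripper_force: 15.0
time_s: 12.8
eef_pos: [471.6, 83.6, 50.7]
orientation: [[-0.086, 0.996, -0.0], [0.996, 0.086, -0.0], [-0.0, -0.0, -1.0]]
force: [-0.4, -0.6, -0.7]
grip_width: 34.0
gripper_force: 15.0
time_s: 13.2
eef_pos: [472.0, 83.7, 50.3]
orientation: [[-0.086, 0.996, 0.0], [0.996, 0.086, 0.0], [0.0, 0.0, -1.0]]
force: [0.6, 0.1, -0.5]
grip_width: 34.2
gripper_force: 15.0
time_s: 13.5
eef_pos: [472.0, 83.7, 49.9]
orientation: [[-0.086, 0.996, 0.0], [0.996, 0.086, 0.0], [0.0, 0.0, -1.0]]
force: [-1.6, -0.1, 4.3]
grip_width: 34.2
gripper_force: 15.0
```

Seated. Release and go back to the blue bottle in grey (−210).

```bash
python3 -m jog '[{"wx":0,"wy":0,"wz":0,"x":0,"y":0,"z":-0.5,"jaw":45},{"wx":0,"wy":0,"wz":0,"x":0,"y":0,"z":-0.5,"jaw":70},{"wx":0,"wy":0,"wz":0,"x":0,"y":0,"z":-0.5,"jaw":91},{"wx":0,"wy":0,"wz":0,"x":0,"y":0,"z":-0.5,"jaw":91},{"wx":0,"wy":0,"wz":0,"x":0,"y":0,"z":-15,"jaw":91}]' 15
python3 -m jog '[{"wx":0,"wy":0,"wz":0,"x":0,"y":0,"z":-40,"jaw":91},{"wx":0,"wy":0,"wz":0,"x":0,"y":0,"z":-80,"jaw":91},{"wx":0,"wy":0,"wz":0,"x":-20,"y":0,"z":-106,"jaw":91},{"wx":0,"wy":0,"wz":0,"x":-65,"y":0,"z":-106,"jaw":91},{"wx":0,"wy":0,"wz":0,"x":-105,"y":0,"z":-106,"jaw":91}]' 15
python3 -m jog '[{"wx":0,"wy":0,"wz":0,"x":-40,"y":0,"z":0,"jaw":91},{"wx":0,"wy":0,"wz":0,"x":-80,"y":0,"z":0,"jaw":91},{"wx":0,"wy":0,"wz":0,"x":-105,"y":0,"z":0,"jaw":91},{"wx":0,"wy":0,"wz":0,"x":-105,"y":0,"z":0,"jaw":91},{"wx":0,"wy":0,"wz":0,"x":-105,"y":0,"z":0,"jaw":91}]' 15
python3 - <<'E'
from h import *
go(490.1,-126.5,49.5,5)
E
```

```text
time_s: 14.0
eef_pos: [470.6, 83.3, 63.5]
orientation: [[-0.086, 0.996, -0.003], [0.996, 0.086, -0.001], [-0.001, -0.003, -1.0]]
force: [-0.2, 0.3, -0.3]
grip_width: 72.2
gripper_force: 0.0
time_s: 14.5
eef_pos: [481.6, -21.7, 171.8]
orientation: [[-0.088, 0.996, 0.003], [0.996, 0.088, 0.001], [0.001, 0.003, -1.0]]
force: [-0.6, -0.8, -0.8]
grip_width: 90.9
gripper_force: 0.0
time_s: 15.0
eef_pos: [489.7, -125.5, 170.3]
orientation: [[-0.085, 0.996, -0.001], [0.996, 0.085, 0.0], [0.0, -0.001, -1.0]]
force: [-0.2, 1.2, -0.2]
grip_width: 91.3
gripper_force: 0.0
tool d [ -1.1   0.4 120.8] wz -0.1 t 15.0 tilt [-0.001  0.    -1.   ] q [-0.3   0.33  0.58  2.04 -0.24  0.85  0.5 ]
```

```bash
python3 -m jog '[{"wx":0,"wy":0,"wz":0,"x":-0.5,"y":0,"z":35,"jaw":91},{"wx":0,"wy":0,"wz":0,"x":-0.5,"y":0,"z":70,"jaw":91},{"wx":0,"wy":0,"wz":0,"x":-0.5,"y":0,"z":100,"jaw":80},{"wx":0,"wy":0,"wz":0,"x":-0.5,"y":0,"z":120.5,"jaw":70},{"wx":0,"wy":0,"wz":0,"x":-0.5,"y":0,"z":120.5,"jaw":60}]' 15
python3 -m jog '[{"wx":0,"wy":0,"wz":0,"x":0,"y":0,"z":0,"jaw":44},{"wx":0,"wy":0,"wz":0,"x":0,"y":0,"z":0,"jaw":38},{"wx":0,"wy":0,"wz":0,"x":0,"y":0,"z":0,"jaw":30},{"wx":0,"wy":0,"wz":0,"x":0,"y":0,"z":0,"jaw":25},{"wx":0,"wy":0,"wz":0,"x":0,"y":0,"z":0,"jaw":25}]' 15
python3 -m jog '[{"wx":0,"wy":0,"wz":0,"x":0,"y":0,"z":0,"jaw":25},{"wx":0,"wy":0,"wz":0,"x":0,"y":0,"z":0,"jaw":25}]' 15
python3 -m jog '[{"wx":0,"wy":0,"wz":0,"x":0,"y":0,"z":-10,"jaw":25},{"wx":0,"wy":0,"wz":0,"x":0,"y":0,"z":-30,"jaw":25},{"wx":0,"wy":0,"wz":0,"x":0,"y":0,"z":-60,"jaw":25},{"wx":0,"wy":0,"wz":0,"x":0,"y":0,"z":-95,"jaw":25},{"wx":0,"wy":0,"wz":0,"x":0,"y":0,"z":-120,"jaw":25}]' 15
python3 -m jog '[{"wx":0,"wy":0,"wz":0,"x":20,"y":0,"z":0,"jaw":25},{"wx":0,"wy":0,"wz":0,"x":50,"y":0,"z":0,"jaw":25},{"wx":0,"wy":0,"wz":0,"x":70,"y":0,"z":0,"jaw":25},{"wx":0,"wy":0,"wz":0,"x":70,"y":0,"z":0,"jaw":25},{"wx":0,"wy":0,"wz":0,"x":70,"y":0,"z":0,"jaw":25}]' 15
python3 - <<'E'
from h import *
go(484,-57,49.7,5)
E
```

```text
time_s: 15.5
eef_pos: [488.0, -123.7, 47.6]
orientation: [[-0.089, 0.996, -0.006], [0.996, 0.089, 0.001], [0.002, -0.006, -1.0]]
force: [-0.6, 0.0, -1.2]
grip_width: 69.0
gripper_force: 0.0
time_s: 16.0
eef_pos: [490.5, -125.9, 50.9]
orientation: [[-0.086, 0.996, 0.001], [0.996, 0.086, 0.0], [0.0, 0.001, -1.0]]
force: [0.3, 0.6, 4.6]
grip_width: 33.2
gripper_force: 15.0
time_s: 16.2
eef_pos: [490.5, -126.0, 50.9]
orientation: [[-0.086, 0.996, 0.001], [0.996, 0.086, 0.0], [0.0, 0.001, -1.0]]
force: [-1.0, 1.0, 7.1]
grip_width: 34.1
gripper_force: 15.0
time_s: 16.7
eef_pos: [490.3, -126.5, 172.4]
orientation: [[-0.086, 0.996, 0.002], [0.996, 0.086, -0.0], [-0.0, 0.002, -1.0]]
force: [0.0, 0.4, 0.3]
grip_width: 34.2
gripper_force: 15.0
time_s: 17.2
eef_pos: [483.9, -56.5, 170.4]
orientation: [[-0.087, 0.996, 0.0], [0.996, 0.087, -0.0], [-0.0, 0.0, -1.0]]
force: [0.4, -0.8, -1.4]
grip_width: 33.9
gripper_force: 15.0
tool d [ -0.4  -0.  120.7] wz -0.0 t 17.2 tilt [ 0. -0. -1.] q [-0.44  0.29  0.58  2.08 -0.21  0.83  0.35]
```

```bash
python3 -m jog '[{"wx":0,"wy":0,"wz":0,"x":0,"y":0,"z":30,"jaw":25},{"wx":0,"wy":0,"wz":0,"x":0,"y":0,"z":60,"jaw":25},{"wx":0,"wy":0,"wz":0,"x":0,"y":0,"z":80,"jaw":25},{"wx":0,"wy":0,"wz":0,"x":0,"y":0,"z":90,"jaw":25},{"wx":0,"wy":0,"wz":0,"x":0,"y":0,"z":90,"jaw":25}]' 15
python3 -m jog '[{"wx":0,"wy":0,"wz":0,"x":0,"y":0,"z":9,"jaw":25},{"wx":0,"wy":0,"wz":0,"x":0,"y":0,"z":17,"jaw":25},{"wx":0,"wy":0,"wz":0,"x":0,"y":0,"z":23,"jaw":25},{"wx":0,"wy":0,"wz":0,"x":0,"y":0,"z":27,"jaw":25},{"wx":0,"wy":0,"wz":0,"x":0,"y":0,"z":28,"jaw":25}]' 15
python3 -m jog '[{"wx":0,"wy":0,"wz":0,"x":0,"y":0,"z":0.5,"jaw":25},{"wx":0,"wy":0,"wz":0,"x":0,"y":0,"z":1,"jaw":25},{"wx":0,"wy":0,"wz":0,"x":0,"y":0,"z":1,"jaw":25},{"wx":0,"wy":0,"wz":0,"x":0,"y":0,"z":1,"jaw":25}]' 15
python3 -m jog '[{"wx":0,"wy":0,"wz":0,"x":0,"y":0,"z":0.5,"jaw":25},{"wx":0,"wy":0,"wz":0,"x":0,"y":0,"z":0.5,"jaw":25},{"wx":0,"wy":0,"wz":0,"x":0,"y":0,"z":0.5,"jaw":25}]' 15
```

```text
time_s: 17.7
eef_pos: [483.3, -57.5, 79.2]
orientation: [[-0.085, 0.996, -0.002], [0.996, 0.085, -0.001], [-0.001, -0.002, -1.0]]
force: [-0.8, -0.3, -1.0]
grip_width: 34.1
gripper_force: 15.0
time_s: 18.2
eef_pos: [483.8, -56.3, 51.7]
orientation: [[-0.086, 0.996, -0.0], [0.996, 0.086, 0.0], [0.0, -0.0, -1.0]]
force: [0.5, 0.5, -1.3]
grip_width: 34.1
gripper_force: 15.0
time_s: 18.6
eef_pos: [484.1, -56.3, 51.3]
orientation: [[-0.086, 0.996, 0.0], [0.996, 0.086, 0.0], [0.0, 0.0, -1.0]]
force: [1.0, -0.5, -1.3]
grip_width: 33.6
gripper_force: 15.0
time_s: 18.9
eef_pos: [484.1, -56.3, 50.9]
orientation: [[-0.086, 0.996, 0.0], [0.996, 0.086, 0.0], [0.0, 0.0, -1.0]]
force: [-1.3, -0.2, 3.8]
grip_width: 33.6
gripper_force: 15.0
```

```bash
python3 -m jog '[{"wx":0,"wy":0,"wz":0,"x":0,"y":0,"z":-0.5,"jaw":45},{"wx":0,"wy":0,"wz":0,"x":0,"y":0,"z":-0.5,"jaw":70},{"wx":0,"wy":0,"wz":0,"x":0,"y":0,"z":-0.5,"jaw":91},{"wx":0,"wy":0,"wz":0,"x":0,"y":0,"z":-0.5,"jaw":91},{"wx":0,"wy":0,"wz":0,"x":0,"y":0,"z":-15,"jaw":91}]' 15
python3 -m jog '[{"wx":0,"wy":0,"wz":0,"x":0,"y":0,"z":-40,"jaw":91},{"wx":0,"wy":0,"wz":0,"x":0,"y":0,"z":-80,"jaw":91},{"wx":0,"wy":0,"wz":0,"x":20,"y":0,"z":-106,"jaw":91},{"wx":0,"wy":0,"wz":0,"x":55,"y":0,"z":-106,"jaw":91},{"wx":0,"wy":0,"wz":0,"x":70,"y":0,"z":-106,"jaw":91}]' 15
python3 -m jog '[{"wx":0,"wy":0,"wz":0,"x":0,"y":0,"z":0,"jaw":91},{"wx":0,"wy":0,"wz":0,"x":0,"y":0,"z":0,"jaw":91},{"wx":0,"wy":0,"wz":0,"x":0,"y":0,"z":0,"jaw":91}]' 15
python3 - <<'E'
from h import *
go(478,13.5,50,5)
g=get_image("wrist"); s=get_image("scene")
a=cv2.resize(g["pixels"],(480,360)); b=cv2.resize(s["pixels"][100:290,205:375],(320,358)); b=cv2.copyMakeBorder(b,0,2,0,0,0)
cv2.imwrite("pics/c2.png",np.hstack([a,b])[:,:,::-1])
E
```

```text
time_s: 19.4
eef_pos: [482.6, -56.3, 64.8]
orientation: [[-0.086, 0.996, -0.003], [0.996, 0.086, -0.0], [0.0, -0.004, -1.0]]
force: [-0.6, 0.0, -0.9]
grip_width: 71.9
gripper_force: 0.0
time_s: 19.9
eef_pos: [478.3, 16.1, 173.5]
orientation: [[-0.089, 0.996, 0.003], [0.996, 0.089, 0.002], [0.002, 0.003, -1.0]]
force: [-0.5, -0.3, -0.2]
grip_width: 90.7
gripper_force: 0.0
time_s: 20.2
eef_pos: [478.0, 12.1, 171.8]
orientation: [[-0.084, 0.996, 0.0], [0.996, 0.084, -0.0], [-0.0, 0.0, -1.0]]
force: [0.1, -0.8, -0.1]
grip_width: 91.4
gripper_force: 0.0
tool d [1.500e+00 1.000e-01 1.218e+02] wz -0.2 t 20.2 tilt [ 0. -0. -1.] q [-0.58  0.27  0.57  2.1  -0.2   0.83  0.19]
```

View pics/c2.png

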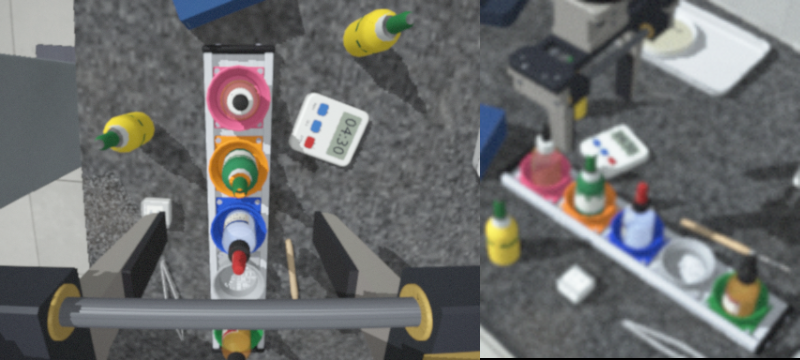

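Pink (240,100) and blue (238,235) sit upright in their own cups, and grey is empty. Next, green goes to grey (−140).

```bash
python3 -m jog '[{"wx":0,"wy":0,"wz":0,"x":0,"y":0,"z":35,"jaw":91},{"wx":0,"wy":0,"wz":0,"x":0,"y":0,"z":70,"jaw":91},{"wx":0,"wy":0,"wz":0,"x":0,"y":0,"z":100,"jaw":80},{"wx":0,"wy":0,"wz":0,"x":0,"y":0,"z":122,"jaw":70},{"wx":0,"wy":0,"wz":0,"x":0,"y":0,"z":122,"jaw":60}]' 15
python3 -m jog '[{"wx":0,"wy":0,"wz":0,"x":0,"y":0,"z":0,"jaw":44},{"wx":0,"wy":0,"wz":0,"x":0,"y":0,"z":0,"jaw":38},{"wx":0,"wy":0,"wz":0,"x":0,"y":0,"z":0,"jaw":30},{"wx":0,"wy":0,"wz":0,"x":0,"y":0,"z":0,"jaw":25},{"wx":0,"wy":0,"wz":0,"x":0,"y":0,"z":0,"jaw":25}]' 15
python3 -m jog '[{"wx":0,"wy":0,"wz":0,"x":0,"y":0,"z":0,"jaw":25},{"wx":0,"wy":0,"wz":0,"x":0,"y":0,"z":0,"jaw":25}]' 15
python3 -m jog '[{"wx":0,"wy":0,"wz":0,"x":0,"y":0,"z":-10,"jaw":25},{"wx":0,"wy":0,"wz":0,"x":0,"y":0,"z":-30,"jaw":25},{"wx":0,"wy":0,"wz":0,"x":0,"y":0,"z":-60,"jaw":25},{"wx":0,"wy":0,"wz":0,"x":0,"y":0,"z":-95,"jaw":25},{"wx":0,"wy":0,"wz":0,"x":0,"y":0,"z":-120,"jaw":25}]' 15
python3 -m jog '[{"wx":0,"wy":0,"wz":0,"x":-30,"y":0,"z":0,"jaw":25},{"wx":0,"wy":0,"wz":0,"x":-70,"y":0,"z":0,"jaw":25},{"wx":0,"wy":0,"wz":0,"x":-110,"y":0,"z":0,"jaw":25},{"wx":0,"wy":0,"wz":0,"x":-140,"y":0,"z":0,"jaw":25},{"wx":0,"wy":0,"wz":0,"x":-140,"y":0,"z":0,"jaw":25}]' 15
python3 -m jog '[{"wx":0,"wy":0,"wz":0,"x":0,"y":0,"z":0,"jaw":25},{"wx":0,"wy":0,"wz":0,"x":0,"y":0,"z":0,"jaw":25},{"wx":0,"wy":0,"wz":0,"x":0,"y":0,"z":0,"jaw":25}]' 15
python3 - <<'E'
from h import *
go(490.2,-126.3,50,5)
E
```

```text
time_s: 20.8
eef_pos: [475.8, 12.2, 47.1]
orientation: [[-0.085, 0.996, -0.006], [0.996, 0.085, -0.002], [-0.001, -0.006, -1.0]]
force: [-0.1, 0.1, 0.4]
grip_width: 69.1
gripper_force: 0.0
time_s: 21.3
eef_pos: [478.5, 13.6, 50.4]
orientation: [[-0.087, 0.996, 0.001], [0.996, 0.087, 0.001], [0.0, 0.002, -1.0]]
force: [-1.6, -0.3, 5.6]
grip_width: 34.3
gripper_force: 15.0
time_s: 21.5
eef_pos: [478.5, 13.6, 50.4]
orientation: [[-0.087, 0.996, 0.001], [0.996, 0.087, 0.001], [0.001, 0.001, -1.0]]
force: [-1.5, 0.2, 7.3]
grip_width: 34.7
gripper_force: 15.0
time_s: 22.0
eef_pos: [478.3, 13.2, 171.9]
orientation: [[-0.086, 0.996, 0.002], [0.996, 0.086, 0.0], [0.0, 0.002, -1.0]]
force: [0.8, 0.1, -0.1]
grip_width: 34.6
gripper_force: 15.0
time_s: 22.5
eef_pos: [489.7, -130.8, 170.5]
orientation: [[-0.079, 0.997, 0.001], [0.997, 0.079, -0.002], [-0.002, 0.001, -1.0]]
force: [0.1, -0.2, -0.1]
grip_width: 34.2
gripper_force: 15.0
time_s: 22.8
eef_pos: [490.0, -124.6, 169.6]
orientation: [[-0.089, 0.996, -0.0], [0.996, 0.089, 0.001], [0.001, -0.0, -1.0]]
force: [0.2, 0.5, -1.7]
grip_width: 34.4
gripper_force: 15.0
tool d [-1.800e+00  1.000e-01  1.196e+02] wz 0.1 t 22.8 tilt [-0.     0.001 -1.   ] q [-0.34  0.33  0.62  2.04 -0.26  0.85  0.52]
```

```bash
python3 -m jog '[{"wx":0,"wy":0,"wz":0,"x":0,"y":0,"z":30,"jaw":25},{"wx":0,"wy":0,"wz":0,"x":0,"y":0,"z":60,"jaw":25},{"wx":0,"wy":0,"wz":0,"x":0,"y":0,"z":80,"jaw":25},{"wx":0,"wy":0,"wz":0,"x":0,"y":0,"z":90,"jaw":25},{"wx":0,"wy":0,"wz":0,"x":0,"y":0,"z":90,"jaw":25}]' 15
python3 -m jog '[{"wx":0,"wy":0,"wz":0,"x":0,"y":0,"z":9,"jaw":25},{"wx":0,"wy":0,"wz":0,"x":0,"y":0,"z":17,"jaw":25},{"wx":0,"wy":0,"wz":0,"x":0,"y":0,"z":23,"jaw":25},{"wx":0,"wy":0,"wz":0,"x":0,"y":0,"z":27,"jaw":25},{"wx":0,"wy":0,"wz":0,"x":0,"y":0,"z":28,"jaw":25}]' 15
python3 -m jog '[{"wx":0,"wy":0,"wz":0,"x":0,"y":0,"z":0.5,"jaw":25},{"wx":0,"wy":0,"wz":0,"x":0,"y":0,"z":1,"jaw":25},{"wx":0,"wy":0,"wz":0,"x":0,"y":0,"z":1,"jaw":25},{"wx":0,"wy":0,"wz":0,"x":0,"y":0,"z":1,"jaw":25}]' 15
python3 -m jog '[{"wx":0,"wy":0,"wz":0,"x":0,"y":0,"z":0.5,"jaw":25},{"wx":0,"wy":0,"wz":0,"x":0,"y":0,"z":0.5,"jaw":25},{"wx":0,"wy":0,"wz":0,"x":0,"y":0,"z":0.5,"jaw":25}]' 15
```

```text
time_s: 23.3
eef_pos: [489.3, -125.3, 78.7]
orientation: [[-0.087, 0.996, -0.002], [0.996, 0.087, 0.0], [0.0, -0.002, -1.0]]
force: [-0.1, -0.4, -0.6]
grip_width: 34.0
gripper_force: 15.0
time_s: 23.8
eef_pos: [489.8, -126.1, 51.2]
orientation: [[-0.086, 0.996, -0.0], [0.996, 0.086, 0.0], [0.0, -0.0, -1.0]]
force: [-0.1, -0.1, -0.5]
grip_width: 34.4
gripper_force: 15.0
time_s: 24.2
eef_pos: [490.1, -126.1, 50.7]
orientation: [[-0.086, 0.996, 0.0], [0.996, 0.086, 0.0], [-0.0, 0.0, -1.0]]
force: [0.5, -0.3, -0.9]
grip_width: 34.4
gripper_force: 15.0
time_s: 24.5
eef_pos: [490.2, -126.1, 50.4]
orientation: [[-0.086, 0.996, 0.0], [0.996, 0.086, 0.0], [0.0, 0.0, -1.0]]
force: [-1.4, 0.2, 4.5]
grip_width: 34.2
gripper_force: 15.0
```

```bash
python3 -m jog '[{"wx":0,"wy":0,"wz":0,"x":0,"y":0,"z":-0.5,"jaw":45},{"wx":0,"wy":0,"wz":0,"x":0,"y":0,"z":-0.5,"jaw":70},{"wx":0,"wy":0,"wz":0,"x":0,"y":0,"z":-0.5,"jaw":91},{"wx":0,"wy":0,"wz":0,"x":0,"y":0,"z":-0.5,"jaw":91},{"wx":0,"wy":0,"wz":0,"x":0,"y":0,"z":-15,"jaw":91}]' 15
python3 -m jog '[{"wx":0,"wy":0,"wz":0,"x":0,"y":0,"z":-40,"jaw":91},{"wx":0,"wy":0,"wz":0,"x":0,"y":0,"z":-80,"jaw":91},{"wx":0,"wy":0,"wz":0,"x":-20,"y":-1,"z":-106,"jaw":91},{"wx":0,"wy":0,"wz":0,"x":-55,"y":-2,"z":-106,"jaw":91},{"wx":0,"wy":0,"wz":0,"x":-68,"y":-2,"z":-106,"jaw":91}]' 15
python3 -m jog '[{"wx":0,"wy":0,"wz":0,"x":0,"y":0,"z":0,"jaw":91},{"wx":0,"wy":0,"wz":0,"x":0,"y":0,"z":0,"jaw":91},{"wx":0,"wy":0,"wz":0,"x":0,"y":0,"z":0,"jaw":91}]' 15
python3 - <<'E'
from h import *
go(494,-194,50.3,5)
E
```

```text
time_s: 25.0
eef_pos: [488.7, -125.8, 64.2]
orientation: [[-0.086, 0.996, -0.003], [0.996, 0.086, 0.0], [0.001, -0.003, -1.0]]
force: [0.0, 0.7, -0.7]
grip_width: 72.2
gripper_force: 0.0
time_s: 25.5
eef_pos: [494.3, -197.0, 173.4]
orientation: [[-0.083, 0.997, 0.004], [0.997, 0.083, -0.002], [-0.002, 0.004, -1.0]]
force: [-0.0, 0.0, -0.4]
grip_width: 90.9
gripper_force: 0.0
time_s: 25.8
eef_pos: [493.6, -192.3, 170.5]
orientation: [[-0.088, 0.996, -0.002], [0.996, 0.088, 0.001], [0.001, -0.001, -1.0]]
force: [-0.3, 0.3, -0.1]
grip_width: 90.9
gripper_force: 0.0
tool d [ -1.8   0.4 120.2] wz 0.0 t 25.8 tilt [-0.002  0.001 -1.   ] q [-0.21  0.38  0.64  1.98 -0.29  0.87  0.68]
```

```bash
python3 -m jog '[{"wx":0,"wy":0,"wz":0,"x":0,"y":0,"z":35,"jaw":91},{"wx":0,"wy":0,"wz":0,"x":0,"y":0,"z":70,"jaw":91},{"wx":0,"wy":0,"wz":0,"x":0,"y":0,"z":100,"jaw":80},{"wx":0,"wy":0,"wz":0,"x":0,"y":0,"z":120.5,"jaw":70},{"wx":0,"wy":0,"wz":0,"x":0,"y":0,"z":120.5,"jaw":60}]' 15
python3 -m jog '[{"wx":0,"wy":0,"wz":0,"x":0,"y":0,"z":0,"jaw":44},{"wx":0,"wy":0,"wz":0,"x":0,"y":0,"z":0,"jaw":38},{"wx":0,"wy":0,"wz":0,"x":0,"y":0,"z":0,"jaw":30},{"wx":0,"wy":0,"wz":0,"x":0,"y":0,"z":0,"jaw":25},{"wx":0,"wy":0,"wz":0,"x":0,"y":0,"z":0,"jaw":25}]' 15
python3 -m jog '[{"wx":0,"wy":0,"wz":0,"x":0,"y":0,"z":0,"jaw":25},{"wx":0,"wy":0,"wz":0,"x":0,"y":0,"z":0,"jaw":25}]' 15
python3 -m jog '[{"wx":0,"wy":0,"wz":0,"x":0,"y":0,"z":-10,"jaw":25},{"wx":0,"wy":0,"wz":0,"x":0,"y":0,"z":-30,"jaw":25},{"wx":0,"wy":0,"wz":0,"x":0,"y":0,"z":-60,"jaw":25},{"wx":0,"wy":0,"wz":0,"x":0,"y":0,"z":-95,"jaw":25},{"wx":0,"wy":0,"wz":0,"x":0,"y":0,"z":-120,"jaw":25}]' 15
python3 -m jog '[{"wx":0,"wy":0,"wz":0,"x":30,"y":0,"z":0,"jaw":25},{"wx":0,"wy":0,"wz":0,"x":75,"y":0,"z":0,"jaw":25},{"wx":0,"wy":0,"wz":0,"x":120,"y":0,"z":0,"jaw":25},{"wx":0,"wy":0,"wz":0,"x":165,"y":0,"z":0,"jaw":25},{"wx":0,"wy":0,"wz":0,"x":195,"y":0,"z":0,"jaw":25}]' 15
python3 -m jog '[{"wx":0,"wy":0,"wz":0,"x":13,"y":1,"z":0,"jaw":25},{"wx":0,"wy":0,"wz":0,"x":13,"y":1,"z":0,"jaw":25},{"wx":0,"wy":0,"wz":0,"x":13,"y":1,"z":0,"jaw":25},{"wx":0,"wy":0,"wz":0,"x":13,"y":1,"z":0,"jaw":25}]' 15
python3 - <<'E'
from h import *
go(478.3,13.5,50,5)
E
```

```text
time_s: 26.3
eef_pos: [491.7, -192.0, 47.8]
orientation: [[-0.088, 0.996, -0.006], [0.996, 0.088, 0.002], [0.003, -0.006, -1.0]]
force: [-1.3, -0.5, 0.0]
grip_width: 68.7
gripper_force: 0.0
time_s: 26.8
eef_pos: [494.3, -194.1, 51.3]
orientation: [[-0.086, 0.996, 0.001], [0.996, 0.086, -0.0], [-0.0, 0.001, -1.0]]
force: [-0.3, 0.3, 3.5]
grip_width: 34.3
gripper_force: 15.0
time_s: 27.0
eef_pos: [494.3, -194.2, 51.3]
orientation: [[-0.086, 0.996, 0.001], [0.996, 0.086, 0.0], [-0.0, 0.001, -1.0]]
force: [-1.6, 0.2, 6.6]
grip_width: 33.7
gripper_force: 15.0
time_s: 27.5
eef_pos: [494.2, -194.3, 172.9]
orientation: [[-0.086, 0.996, 0.002], [0.996, 0.086, -0.0], [-0.001, 0.002, -1.0]]
force: [1.5, -0.0, -1.0]
grip_width: 33.9
gripper_force: 15.0
time_s: 28.0
eef_pos: [476.4, 3.5, 170.9]
orientation: [[-0.089, 0.996, -0.0], [0.996, 0.089, 0.001], [0.001, 0.0, -1.0]]
force: [0.4, -0.1, -0.1]
grip_width: 34.6
gripper_force: 15.0
time_s: 28.4
eef_pos: [477.1, 11.3, 170.7]
orientation: [[-0.083, 0.997, 0.0], [0.997, 0.083, -0.001], [-0.001, 0.0, -1.0]]
force: [0.4, 0.5, -1.8]
grip_width: 34.4
gripper_force: 15.0
tool d [  2.2   1.4 120.7] wz -0.2 t 28.4 tilt [ 0.    -0.001 -1.   ] q [-0.62  0.28  0.61  2.1  -0.22  0.82  0.21]
```

```bash
python3 -m jog '[{"wx":0,"wy":0,"wz":0,"x":0,"y":0.5,"z":30,"jaw":25},{"wx":0,"wy":0,"wz":0,"x":0,"y":1,"z":60,"jaw":25},{"wx":0,"wy":0,"wz":0,"x":0,"y":1,"z":80,"jaw":25},{"wx":0,"wy":0,"wz":0,"x":0,"y":1,"z":90,"jaw":25},{"wx":0,"wy":0,"wz":0,"x":0,"y":1,"z":90,"jaw":25}]' 15
python3 -m jog '[{"wx":0,"wy":0,"wz":0,"x":0,"y":0,"z":9,"jaw":25},{"wx":0,"wy":0,"wz":0,"x":0,"y":0,"z":17,"jaw":25},{"wx":0,"wy":0,"wz":0,"x":0,"y":0,"z":23,"jaw":25},{"wx":0,"wy":0,"wz":0,"x":0,"y":0,"z":27,"jaw":25},{"wx":0,"wy":0,"wz":0,"x":0,"y":0,"z":28,"jaw":25}]' 15
python3 -m jog '[{"wx":0,"wy":0,"wz":0,"x":0,"y":0,"z":0.5,"jaw":25},{"wx":0,"wy":0,"wz":0,"x":0,"y":0,"z":1,"jaw":25},{"wx":0,"wy":0,"wz":0,"x":0,"y":0,"z":1,"jaw":25},{"wx":0,"wy":0,"wz":0,"x":0,"y":0,"z":1,"jaw":25}]' 15
python3 -m jog '[{"wx":0,"wy":0,"wz":0,"x":0,"y":0,"z":0.5,"jaw":25},{"wx":0,"wy":0,"wz":0,"x":0,"y":0,"z":0.5,"jaw":25},{"wx":0,"wy":0,"wz":0,"x":0,"y":0,"z":0.5,"jaw":25}]' 15
```

```text
time_s: 28.9
eef_pos: [477.3, 12.0, 79.7]
orientation: [[-0.084, 0.996, -0.002], [0.996, 0.084, -0.001], [-0.001, -0.002, -1.0]]
force: [0.2, 0.1, -0.4]
grip_width: 34.3
gripper_force: 15.0
time_s: 29.4
eef_pos: [477.8, 13.5, 52.3]
orientation: [[-0.087, 0.996, -0.0], [0.996, 0.087, -0.0], [-0.0, -0.0, -1.0]]
force: [0.6, 0.1, -0.4]
grip_width: 34.1
gripper_force: 15.0
time_s: 29.8
eef_pos: [478.1, 13.5, 51.7]
orientation: [[-0.086, 0.996, 0.0], [0.996, 0.086, 0.0], [0.0, 0.0, -1.0]]
force: [0.6, 0.3, 0.1]
grip_width: 33.8
gripper_force: 15.0
time_s: 30.1
eef_pos: [478.1, 13.4, 51.3]
orientation: [[-0.086, 0.996, 0.0], [0.996, 0.086, 0.0], [0.0, 0.0, -1.0]]
force: [-0.9, 0.1, 3.3]
grip_width: 33.9
gripper_force: 15.0
```

Seated. Back to grey for the green bottle (−140).

```bash
python3 -m jog '[{"wx":0,"wy":0,"wz":0,"x":0,"y":0,"z":-0.5,"jaw":45},{"wx":0,"wy":0,"wz":0,"x":0,"y":0,"z":-0.5,"jaw":70},{"wx":0,"wy":0,"wz":0,"x":0,"y":0,"z":-0.5,"jaw":91},{"wx":0,"wy":0,"wz":0,"x":0,"y":0,"z":-0.5,"jaw":91},{"wx":0,"wy":0,"wz":0,"x":0,"y":0,"z":-15,"jaw":91}]' 15
python3 -m jog '[{"wx":0,"wy":0,"wz":0,"x":0,"y":0,"z":-40,"jaw":91},{"wx":0,"wy":0,"wz":0,"x":0,"y":0,"z":-80,"jaw":91},{"wx":0,"wy":0,"wz":0,"x":-20,"y":0,"z":-105,"jaw":91},{"wx":0,"wy":0,"wz":0,"x":-60,"y":0,"z":-105,"jaw":91},{"wx":0,"wy":0,"wz":0,"x":-100,"y":0,"z":-105,"jaw":91}]' 15
python3 -m jog '[{"wx":0,"wy":0,"wz":0,"x":-30,"y":0,"z":0,"jaw":91},{"wx":0,"wy":0,"wz":0,"x":-40,"y":0,"z":0,"jaw":91},{"wx":0,"wy":0,"wz":0,"x":-40,"y":0,"z":0,"jaw":91},{"wx":0,"wy":0,"wz":0,"x":-40,"y":0,"z":0,"jaw":91},{"wx":0,"wy":0,"wz":0,"x":-40,"y":0,"z":0,"jaw":91}]' 15
python3 - <<'E'
from h import *
go(490.2,-126.1,50.4,5)
E
```

```text
time_s: 30.6
eef_pos: [476.7, 13.3, 65.0]
orientation: [[-0.086, 0.996, -0.003], [0.996, 0.086, -0.001], [-0.0, -0.003, -1.0]]
force: [-1.0, -1.1, -0.1]
grip_width: 72.1
gripper_force: 0.0
time_s: 31.1
eef_pos: [487.4, -86.4, 172.2]
orientation: [[-0.089, 0.996, 0.003], [0.996, 0.089, 0.001], [0.001, 0.003, -1.0]]
force: [0.7, -0.4, -0.0]
grip_width: 91.2
gripper_force: 0.0
time_s: 31.6
eef_pos: [490.0, -124.2, 170.8]
orientation: [[-0.089, 0.996, -0.001], [0.996, 0.089, 0.001], [0.001, -0.0, -1.0]]
force: [0.4, -0.1, -0.1]
grip_width: 90.8
gripper_force: 0.0
tool d [-2.000e+00  1.000e-01  1.204e+02] wz 0.1 t 31.6 tilt [-0.001  0.001 -1.   ] q [-0.37  0.34  0.66  2.04 -0.28  0.85  0.54]
```

```bash
python3 -m jog '[{"wx":0,"wy":0,"wz":0,"x":0,"y":0,"z":35,"jaw":91},{"wx":0,"wy":0,"wz":0,"x":0,"y":0,"z":70,"jaw":91},{"wx":0,"wy":0,"wz":0,"x":0,"y":0,"z":100,"jaw":80},{"wx":0,"wy":0,"wz":0,"x":0,"y":0,"z":120.5,"jaw":70},{"wx":0,"wy":0,"wz":0,"x":0,"y":0,"z":120.5,"jaw":60}]' 15
python3 -m jog '[{"wx":0,"wy":0,"wz":0,"x":0,"y":0,"z":0,"jaw":44},{"wx":0,"wy":0,"wz":0,"x":0,"y":0,"z":0,"jaw":38},{"wx":0,"wy":0,"wz":0,"x":0,"y":0,"z":0,"jaw":30},{"wx":0,"wy":0,"wz":0,"x":0,"y":0,"z":0,"jaw":25},{"wx":0,"wy":0,"wz":0,"x":0,"y":0,"z":0,"jaw":25}]' 15
python3 -m jog '[{"wx":0,"wy":0,"wz":0,"x":0,"y":0,"z":0,"jaw":25},{"wx":0,"wy":0,"wz":0,"x":0,"y":0,"z":0,"jaw":25}]' 15
python3 -m jog '[{"wx":0,"wy":0,"wz":0,"x":0,"y":0,"z":-10,"jaw":25},{"wx":0,"wy":0,"wz":0,"x":0,"y":0,"z":-30,"jaw":25},{"wx":0,"wy":0,"wz":0,"x":0,"y":0,"z":-60,"jaw":25},{"wx":0,"wy":0,"wz":0,"x":0,"y":0,"z":-95,"jaw":25},{"wx":0,"wy":0,"wz":0,"x":0,"y":0,"z":-120,"jaw":25}]' 15
python3 -m jog '[{"wx":0,"wy":0,"wz":0,"x":-20,"y":0,"z":0,"jaw":25},{"wx":0,"wy":0,"wz":0,"x":-50,"y":0,"z":0,"jaw":25},{"wx":0,"wy":0,"wz":0,"x":-70,"y":0,"z":0,"jaw":25},{"wx":0,"wy":0,"wz":0,"x":-70,"y":0,"z":0,"jaw":25},{"wx":0,"wy":0,"wz":0,"x":-70,"y":0,"z":0,"jaw":25}]' 15
python3 - <<'E'
from h import *
go(496.2,-195.9,51,5)
E
```

```text
time_s: 32.1
eef_pos: [488.1, -124.2, 48.2]
orientation: [[-0.089, 0.996, -0.005], [0.996, 0.089, 0.001], [0.001, -0.005, -1.0]]
force: [-1.5, -0.4, -1.4]
grip_width: 69.0
gripper_force: 0.0
time_s: 32.6
eef_pos: [490.6, -126.0, 51.4]
orientation: [[-0.086, 0.996, 0.001], [0.996, 0.086, 0.0], [0.0, 0.002, -1.0]]
force: [0.1, 0.0, 4.7]
grip_width: 34.2
gripper_force: 15.0
time_s: 32.8
eef_pos: [490.6, -126.0, 51.4]
orientation: [[-0.086, 0.996, 0.001], [0.996, 0.086, 0.001], [0.0, 0.001, -1.0]]
force: [-1.5, 1.6, 6.5]
grip_width: 34.4
gripper_force: 15.0
time_s: 33.3
eef_pos: [490.2, -126.5, 172.9]
orientation: [[-0.086, 0.996, 0.002], [0.996, 0.086, -0.0], [-0.0, 0.002, -1.0]]
force: [1.4, -0.1, -0.5]
grip_width: 34.2
gripper_force: 15.0
time_s: 33.8
eef_pos: [495.7, -195.6, 170.7]
orientation: [[-0.085, 0.996, -0.0], [0.996, 0.085, 0.0], [0.001, -0.0, -1.0]]
force: [0.3, 0.1, -1.2]
grip_width: 34.5
gripper_force: 15.0
tool d [ -0.4   0.5 119.7] wz -0.1 t 33.8 tilt [-0.  0. -1.] q [-0.23  0.39  0.68  1.98 -0.32  0.88  0.7 ]
```

```bash
python3 -m jog '[{"wx":0,"wy":0,"wz":0,"x":0,"y":0,"z":30,"jaw":25},{"wx":0,"wy":0,"wz":0,"x":0,"y":0,"z":60,"jaw":25},{"wx":0,"wy":0,"wz":0,"x":0,"y":0,"z":80,"jaw":25},{"wx":0,"wy":0,"wz":0,"x":0,"y":0,"z":90,"jaw":25},{"wx":0,"wy":0,"wz":0,"x":0,"y":0,"z":90,"jaw":25}]' 15
python3 -m jog '[{"wx":0,"wy":0,"wz":0,"x":0,"y":0,"z":9,"jaw":25},{"wx":0,"wy":0,"wz":0,"x":0,"y":0,"z":17,"jaw":25},{"wx":0,"wy":0,"wz":0,"x":0,"y":0,"z":23,"jaw":25},{"wx":0,"wy":0,"wz":0,"x":0,"y":0,"z":27,"jaw":25},{"wx":0,"wy":0,"wz":0,"x":0,"y":0,"z":28,"jaw":25}]' 15
python3 -m jog '[{"wx":0,"wy":0,"wz":0,"x":0,"y":0,"z":0.5,"jaw":25},{"wx":0,"wy":0,"wz":0,"x":0,"y":0,"z":1,"jaw":25},{"wx":0,"wy":0,"wz":0,"x":0,"y":0,"z":1,"jaw":25},{"wx":0,"wy":0,"wz":0,"x":0,"y":0,"z":1,"jaw":25}]' 15
python3 -m jog '[{"wx":0,"wy":0,"wz":0,"x":0,"y":0,"z":0.5,"jaw":25},{"wx":0,"wy":0,"wz":0,"x":0,"y":0,"z":0.5,"jaw":25},{"wx":0,"wy":0,"wz":0,"x":0,"y":0,"z":0.5,"jaw":25}]' 15
```

```text
time_s: 34.3
eef_pos: [495.3, -194.6, 79.6]
orientation: [[-0.087, 0.996, -0.003], [0.996, 0.087, 0.001], [0.001, -0.002, -1.0]]
force: [0.4, 0.3, -0.7]
grip_width: 34.4
gripper_force: 15.0
time_s: 34.8
eef_pos: [495.9, -195.8, 52.2]
orientation: [[-0.086, 0.996, -0.001], [0.996, 0.086, 0.0], [0.0, -0.001, -1.0]]
force: [0.6, -0.7, -0.2]
grip_width: 34.0
gripper_force: 15.0
time_s: 35.2
eef_pos: [496.2, -195.8, 51.8]
orientation: [[-0.086, 0.996, 0.0], [0.996, 0.086, -0.0], [-0.0, 0.0, -1.0]]
force: [-0.4, 0.3, -0.2]
grip_width: 34.5
gripper_force: 15.0
time_s: 35.5
eef_pos: [496.2, -195.8, 51.4]
orientation: [[-0.086, 0.996, 0.0], [0.996, 0.086, 0.0], [0.0, 0.0, -1.0]]
force: [-0.7, 0.0, 4.7]
grip_width: 34.1
gripper_force: 15.0
```

Release, retreat, and look.

```bash
python3 -m jog '[{"wx":0,"wy":0,"wz":0,"x":0,"y":0,"z":-0.5,"jaw":45},{"wx":0,"wy":0,"wz":0,"x":0,"y":0,"z":-0.5,"jaw":70},{"wx":0,"wy":0,"wz":0,"x":0,"y":0,"z":-0.5,"jaw":91},{"wx":0,"wy":0,"wz":0,"x":0,"y":0,"z":-0.5,"jaw":91},{"wx":0,"wy":0,"wz":0,"x":0,"y":0,"z":-15,"jaw":91}]' 15
python3 -m jog '[{"wx":0,"wy":0,"wz":0,"x":0,"y":0,"z":-40,"jaw":91},{"wx":0,"wy":0,"wz":0,"x":0,"y":0,"z":-80,"jaw":91},{"wx":0,"wy":0,"wz":0,"x":0,"y":0,"z":-120,"jaw":91},{"wx":0,"wy":0,"wz":0,"x":0,"y":0,"z":-150,"jaw":91},{"wx":0,"wy":0,"wz":0,"x":0,"y":0,"z":-150,"jaw":91}]' 15
python3 -m jog '[{"wx":0,"wy":0,"wz":0,"x":0,"y":0,"z":0,"jaw":91},{"wx":0,"wy":0,"wz":0,"x":0,"y":0,"z":0,"jaw":91}]' 15
python3 - <<'E'
from h import *
g=get_image("wrist"); s=get_image("scene")
a=cv2.resize(g["pixels"],(480,360)); b=cv2.resize(s["pixels"][120:290,215:367],(320,358)); b=cv2.copyMakeBorder(b,0,2,0,0,0)
cv2.imwrite("pics/c3.png",np.hstack([a,b])[:,:,::-1])
E
```

```text
time_s: 36.0
eef_pos: [494.8, -195.3, 65.2]
orientation: [[-0.086, 0.996, -0.003], [0.996, 0.086, 0.001], [0.001, -0.003, -1.0]]
force: [-0.1, -0.0, -0.4]
grip_width: 72.1
gripper_force: 0.0
time_s: 36.5
eef_pos: [498.3, -197.0, 221.0]
orientation: [[-0.086, 0.996, 0.009], [0.996, 0.086, -0.001], [-0.002, 0.009, -1.0]]
force: [-0.8, -0.9, 0.7]
grip_width: 91.0
gripper_force: 0.0
time_s: 36.7
eef_pos: [495.3, -195.4, 215.3]
orientation: [[-0.086, 0.996, -0.002], [0.996, 0.086, 0.001], [0.001, -0.002, -1.0]]
force: [-0.6, 0.1, -0.7]
grip_width: 90.6
gripper_force: 0.0
```

View pics/c3.png

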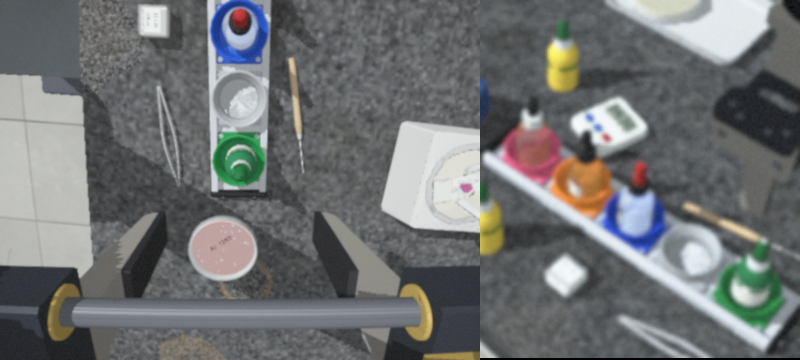

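All four bottles stand upright in their own cups (scene panel: pink 530,150, orange 585,180, blue 637,212, green 752,285). Grey (692,253) is empty and the gripper is clear.

```bash
python3 -c "
from rig import *
print(hand_in())"
```

```text
the job is handed in; nothing more can be done
None
```

All four bottles are seated and released in the cups of their own colours, the grey cup is empty, and the job was handed in at about 37 s of the 128 s allowed.

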